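# Put the washed gas burner back together in its cup on the hob

## Task

The front or back burner of this gas hob has been taken apart and washed: rebuild it in its empty burner cup. Lower the burner body fully home in the cup with its two notches over the spark electrode and the thermocouple, then seat the flame crown level in the body, then the cap level on the crown, and let go of everything. Do not knock the electrode or the thermocouple hard, and leave the saucepan, mug, tub of cleaner and brush where they are.

Things in the scene. Friction and masses are not known exactly. Their poses are not given: they have to be found in the camera images.
- cup: Empty burner cup: fixed round aluminium pocket at the front or back burner place of the hob. Sizes in mm: bore dia 73, outer dia 81, wall 13 high, flared lead-in lip up to 16.5 (dia 86). Origin: centre of its underside, on the hob's top, 8 above the worktop. Its x axis points to the spark electrode, -x to the thermocouple; its yaw may be up to 0.7 rad either way.
- cup_seat (a point): Centre of the cup's flat floor (in mm: 3 above the cup's underside, 11 above the worktop); axes as the cup's. The burner body's underside rests here.
- electrode: Spark electrode: fixed white ceramic pin, diameter 5 mm, with a thin steel tip, standing upright inside the cup 32.5 mm from its centre on the cup's +x side, tip 26 mm above the cup floor. Origin: foot of the pin on the cup floor.
- thermocouple: Thermocouple: fixed copper pin, diameter 5 mm, upright inside the cup 32.5 mm from its centre on the cup's -x side, tip 20 mm above the cup floor. Origin: foot of the pin on the cup floor.
- burner_body: Loose burner body, aluminium, 0.17 kg, upright on the tray. Sizes in mm: flange dia 69, height 0-10; above it a drum dia 54, height 10-20 (grip it here). Two notches, 13 wide, cut the flange in to the drum on its own +x and -x sides; either fits either pin. Round recess dia 42, 6 deep, in the drum's top for the crown. Origin: centre of its underside, z up.
- crown: Loose flame crown, aluminium ring with flame slots, 0.12 kg, upright on the tray. Sizes in mm: chamfered foot dia 38.4, height 0-5; ring dia 54, height 5-17 (grip it here); recess dia 30, 8 deep, in its top for the cap. Its yaw does not matter. Origin: centre of the foot's underside, z up; seated, it is 15 above the body's origin, the ring on the drum's rim.
- cap: Loose burner cap, black enamelled steel, 0.13 kg, upright on the tray. Sizes in mm: chamfered foot dia 26.4, height 0-5; disc dia 66, vertical edge at height 5-11 (grip it here), domed to 13. Its yaw does not matter. Origin: centre of the foot's underside, z up; seated, it is 12 above the crown's origin, the disc on the crown's rim.
- tray: Fixed stainless draining tray, 340 mm (x) by 350 mm (y), floor 3 mm above the worktop, rim 10 mm above the worktop. Origin: centre of its underside on the worktop.
- hob: Fixed stainless hob plate, 510 mm (x) by 290 mm (y) and 8 mm thick on the worktop, two knobs up to 34 mm above the worktop near its robot-side edge. Origin: centre of its underside. Its burner places are on its x axis at -85 mm (front) and +125 mm (back).
- burner2: The hob's other burner, complete and fixed, with its cast-iron pan support, 185 mm square and 55 mm high above the hob plate, carrying the saucepan. Origin: centre of its underside on the hob plate.
- saucepan: Loose steel saucepan standing on the other burner's pan support, outer diameter 150 mm, height 70 mm, rim about 133 mm above the worktop; straight handle 20 mm wide along its own +x, at height 50 to 65 mm of the pan, reaching 193 mm from the centre. Origin: centre of its underside. Not to be moved.
- mug: Loose white mug on the tray among the parts, diameter 72 mm, height 85 mm, handle on its own +y side reaching about 70 mm from the centre. Origin: centre of its underside. Not to be moved.
- tub: Loose white plastic tub of cleaner with a grey cap, diameter 64 mm, height 75 mm, on the worktop beyond the tray. Origin: centre of its underside. Not to be moved.
- brush: Loose wooden washing-up brush lying on its bristles beyond the tray, handle along its own -x: length 205 mm, head diameter 60 mm, 36 mm high. Origin: under the inner end of the handle. Not to be moved.
- spare_support: Fixed cast-iron pan support of the open burner, set aside on the worktop left of the hob, 185 mm square, 55 mm high. Origin: centre of its underside.
There are look-alikes about, which are no part of the job. Leave any green look-alike of the cap alone.

How it is judged (in metres and radians):
On the way, in this order (a step that is already met when the one before it is completed fails the run):
1. the burner body sits fully home in the cup with its notches over the two pins (horizontal distance between burner_body and cup_seat below 0.004 m and z of burner_body in the frame of cup_seat below 0.0025 m and angle between burner_body's own z axis and vertical below 0.06 rad and angle between the x axis of burner_body and the x axis of cup, either way round below 0.2 rad), for 0.2 s.
2. the crown sits fully home and level in the body (horizontal distance between crown and burner_body below 0.004 m and z of crown in the frame of burner_body below 0.0175 m and angle between crown's own z axis and vertical below 0.06 rad), for 0.2 s.
3. the cap sits fully home and level on the crown (horizontal distance between cap and crown below 0.004 m and z of cap in the frame of crown below 0.0145 m and angle between cap's own z axis and vertical below 0.06 rad), for 0.2 s.
At the end, for the whole second after the job is handed in: Body on the cup floor (2.5 mm in height, 4 mm sideways), notches over the pins (0.2 rad); crown in the body and cap on the crown, each within 2.5 mm of its seated height, 4 mm of the axis of the part below and 0.06 rad of level; all released and at rest (all of step 1 and all of step 2 and all of step 3 and linear speed of each of burner_body, crown, cap below 0.02 m/s); the robot touches nothing.
It fails at once if the spark electrode or the thermocouple is struck or pressed with more than 15 N (contact force between anything else and electrode above 15 N or contact force between anything else and thermocouple above 15 N).
It fails at once if the saucepan is shifted by more than 15 mm (distance of saucepan from where it was at the start of the episode above 0.015 m).
It fails at once if the mug is shifted by more than 15 mm (distance of mug from where it was at the start of the episode above 0.015 m).
It fails at once if the tub of cleaner is shifted by more than 15 mm (distance of tub from where it was at the start of the episode above 0.015 m).
It fails at once if the brush is shifted by more than 15 mm (distance of brush from where it was at the start of the episode above 0.015 m).
It also fails if it takes over 72 s, if anything falls off the work surface, if the arm or the gripper's body presses on something with over 40 N, if the wrist force passes 120 N, or if a joint passes its speed limit or range.

## Robot

A 7-joint arm with a two-finger parallel gripper is mounted at the origin on the work surface. World frame = base frame: x ahead of the robot, y to its left, z up, the work surface at z = 0. Lengths are in m, angles in degrees, forces in N, time in s.
With the tool pointing down it reaches from about 0.4 to 0.875 m from the base axis. Payload 19.3 kg.
Tool frame: the origin (TCP) lies midway between the tips of the shut fingers; the grasp point (between the pads) lies 19 mm behind it (robot.hold_point_z is the distance from the TCP to the grasp point, in m); z points along the fingers, y is the line along which they close (so a half turn about z gives the same grasp; the last joint's range is limited). The gripper opens to 85 mm and grips with 20 to 120 N. Pads are 22 mm wide; open, the fingers measure 114 mm over their backs; the gripper's body (76 mm by 85 mm) begins 54 mm behind the grasp point. The pads swing forward as they close: fully open they stand 13 mm farther back than shut.
Start: joints at [-77.876, 29.874, -2.08, 91.645, 1.215, 58.505, -6.463], TCP at [0.174, 0.6, 0.231] pointing down, gripper open.
Joint ranges: [-166.77, 166.77], [-17.47, 122.26], [-85.68, 81.53], [9.62, 139.38], [-72.42, 252.41], [9.2, 110.78], [-144.41, 144.41]. Speed limits (degrees/s): [108.29, 108.29, 136.94, 136.94, 172.46, 172.46, 172.46].

## Interface

Orientations are given as [roll, pitch, yaw] about the fixed x, y, z axes, in that order (R = Rz(yaw) Ry(pitch) Rx(roll)).
In Python, from bench import sensors, capture, robot gives the robot as it stands.
- The arm moves only by the shell command python3 -m jog 'ROWS' [OPENING] [FORCE]. ROWS is JSON, a list that holds one entry, the list of rows, each a list of 6 numbers: the shift along the tool's x, y, z normalised to -1 to 1, where 1 is 200 mm, then the turn, a rotation vector about the tool's x, y, z normalised to -1 to 1, where 1 is 1.5 rad. In form: [[[tx, ty, tz, rx, ry, rz], ...]]. A call has 1 to 5 rows; each row is the pose to reach, as a shift and turn from the pose commanded when the call began, along the tool's axes at that moment; what a row does not reach only later rows make up. A row lasts 1/12 s, in which the tool goes at most 41.7 mm and 7.16 degrees, less where a joint would pass 70% of its speed; a pose out of reach is approached as far as the arm can. A call with a number of a shift or a turn outside -1 to 1 is refused whole. A call with a gripper value outside its range is refused whole. OPENING is the opening, from 0 (shut) to 1 (fully open), set as the call begins (- or left out, the last holds). The fingers move at their own pace and stop on an object; FORCE is the grip in N (left out, the last holds). Time passes only in rows, so rows that repeat a pose let the fingers close. It gives the time, the measured TCP pose, the force, the opening and the grip force at its end, in the units of the state.
- sensors.read_state(): the state, without advancing time (a new reading comes with each control period).
- capture(name): name is "scene" or "top"; returns a dict with "frame" (400x640x3 uint8, red, green, blue), "z_map" (400x640 float32, m along the optical axis (not along the pixel's ray), 0 where there is no reading), "fx", "fy", "cx", "cy" (pixels), "R" (3x3) and "t" (3): a world point X has camera coordinates R X + t. Camera axes: x right, y down, z forward; pixel columns grow to the right and rows downward; lengths in m; the calibration is good to about 2 mm. A picture is of the moment at which its call begins.
- robot.close_job(): hands the job in; it is judged then, once.
The state is a dict: "time": time; "qpos": joint angles; "qvel": joint speeds; "effort": joint torques, N m; "eef_pos": TCP position; "tool_rot": TCP orientation; "force": force on the tool from outside, world axes, zero at the start; "wrist_torque": the same for the moment, N m; "gripper_width": finger opening in m; "grasp_force": force on a finger pad.
Only numpy, scipy, OpenCV 4.12 (cv2) and the standard library are available. Lean on these libraries where they do the work, as an engineer would, in place of code of your own. Each camera call takes 0.05 s, during which the arm holds its last target. There are 200 camera calls.

## Working session

There is one attempt and no reset: what is moved stays moved. The work goes in short steps, Python scripts to look and compute and a shell command to move; the robot and the scene stay as the last step left them, time stands still between calls to the robot, and variables do not carry over. Pictures are saved under pics/ and viewed, at most 10 in all, crops included, and the job is handed in when it is done.

```bash
ls; mkdir -p pics
python3 - <<'E'
from bench import sensors,capture,robot
import cv2,numpy as np
for n in("scene","top"):
    c=capture(n); cv2.imwrite(f"pics/{n}0.png",c["frame"][:,:,::-1]); np.savez(f"{n}0.npz",**c)
    print(n,c["fx"],c["cx"],c["cy"],c["R"].round(3).tolist(),c["t"])
print(sensors.read_state(),robot.hold_point_z)
E
```

```text
pics
scene 420.6741864336032 315.23808457140774 199.69190647472783 [[0.821, 0.57, 0.007], [0.489, -0.698, -0.523], [-0.294, 0.433, -0.852]] [-0.39060253 -0.2137825   1.40801787]
top 450.0341988014351 327.44955203116103 204.7363739360287 [[-0.012, -1.0, 0.013], [-0.994, 0.011, -0.107], [0.107, -0.015, -0.994]] [-0.00414053  0.49557286  1.67239703]
{'time': 0.1, 'qpos': array([-77.87749266,  29.90458109,  -2.08228548,  91.66835794,
         1.21488997,  58.5015174 ,  -6.46362306]), 'qvel': array([ 0.0248172 , -0.1518099 ,  0.07666852, -0.04583373,  0.05428508,
        0.05173633, -0.04371873]), 'effort': array([ 3.38341895e-03, -9.28482199e+01,  1.98437534e+00, -3.70526040e+01,
        1.82943768e-02,  5.29278113e-03, -6.73634690e-05]), 'eef_pos': array([0.17373762, 0.60009127, 0.2308092 ]), 'tool_rot': array([-1.79947701e+02,  3.22073088e-03,  1.63854880e+02]), 'force': array([-0.05139705, -0.36186094, -0.37995515]), 'wrist_torque': array([-0.03121455, -0.01383039, -0.03955557]), 'grasp_force': 0.0, 'gripper_width': 0.08529442705157171} 0.0187
```

View pics/top0.png

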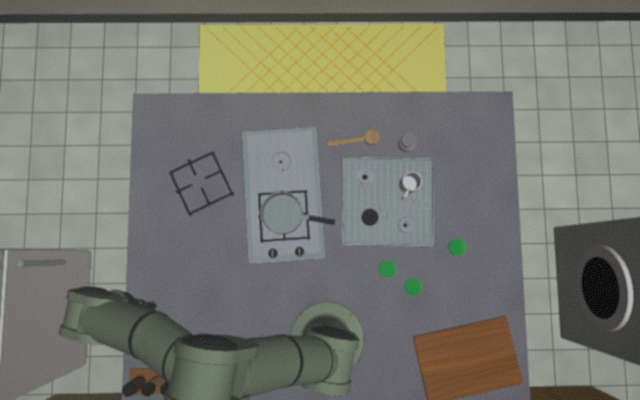

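View pics/scene0.png

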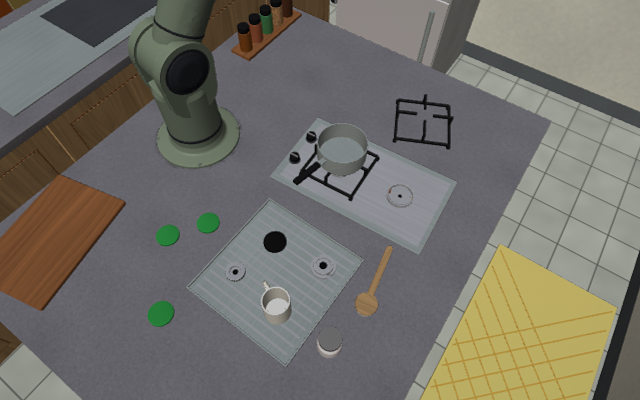

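The top view shows the cup at (281,161), the saucepan on the front burner at (282,213), and the mug at (411,183). The black cap is at (370,217), two ring parts are at (365,177) and (406,225), and green discs lie off the tray at (387,269), (413,287) and (457,247). In the scene view the rings are at (235,271) and (323,266), the cap at (275,241) and the cup at (400,195). I'll take one enlarged montage next.

```bash
cat > h.py <<'E'
import cv2,numpy as np
from bench import capture
def ray(c,u,v,z):
    d=c["R"].T@np.array([(u-c["cx"])/c["fx"],(v-c["cy"])/c["fy"],1]); o=-c["R"].T@c["t"]
    return (o+d*(z-o[2])/d[2])
def proj(c,X):
    p=c["R"]@np.asarray(X,float)+c["t"]; return c["fx"]*p[0]/p[2]+c["cx"],c["fy"]*p[1]/p[2]+c["cy"]
def crop(c,u,v,w,h,s=8):
    return cv2.resize(np.ascontiguousarray(c["frame"][v-h//2:v+h//2,u-w//2:u+w//2,::-1]),None,fx=s,fy=s,interpolation=cv2.INTER_CUBIC)
E
python3 - <<'E'
from h import *
t=dict(np.load("top0.npz"));s=dict(np.load("scene0.npz"))
a=[crop(t,*p,40,40,6) for p in((281,161),(365,177),(406,225))]
b=[crop(s,*p,40,40,6) for p in((400,195),(323,266),(235,271))]
cv2.imwrite("pics/m.png",np.vstack([np.hstack(a),np.hstack(b)]))
for n,u,v,z in(("cup",281,161,.02),("A",365,177,.02),("B",406,225,.02),("cap",370,217,.015),("mug",411,183,.08),("pan",282,213,.133)): print(n,ray(t,u,v,z).round(3))
for n,u,v,z in(("cup",400,195,.02),("A",323,266,.02),("B",235,271,.02),("cap",275,241,.015)): print(n,ray(s,u,v,z).round(3))
E
```

```text
cup [0.666 0.166 0.02 ]
A [ 0.601 -0.155  0.02 ]
B [ 0.416 -0.306  0.02 ]
cap [ 0.448 -0.171  0.015]
mug [ 0.567 -0.318  0.08 ]
pan [0.456 0.152 0.133]
cup [0.67  0.168 0.02 ]
A [ 0.608 -0.154  0.02 ]
B [ 0.421 -0.302  0.02 ]
cap [ 0.453 -0.167  0.015]
```

View pics/m.png

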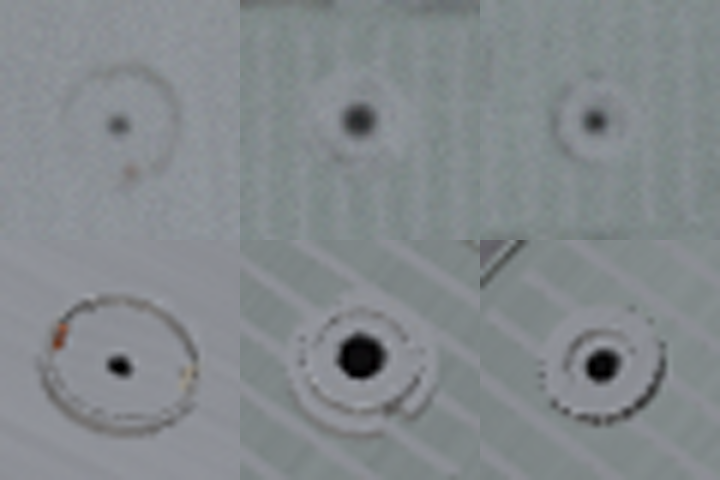

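Montage: the left column is the cup, with the copper pin at scene (390,191) and the whitish electrode at (411,198). The middle column is the body: drum on flange, with a notch at lower right, centred at scene (323,265). The right column is the crown at (235,271).

Candidates: the cap is the black disc at top (370,217), while the green discs at (387,269), (413,287) and (457,247) are look-alikes. The two rings are told apart by the flange: body at (365,177), crown at (406,225).

Next I'll do sub-pixel measurements.

```bash
cat > m.py <<'E'
from h import *
t=dict(np.load("top0.npz"));s=dict(np.load("scene0.npz"))
def dark(c,u,v,r=7):
    g=cv2.cvtColor(c["frame"],cv2.COLOR_RGB2GRAY).astype(float)[v-r:v+r+1,u-r:u+r+1]
    w=np.clip(np.median(g)-25-g,0,None)
    w=w*(w>0.3*w.max()); y,x=np.mgrid[v-r:v+r+1,u-r:u+r+1]
    return (w*x).sum()/w.sum(),(w*y).sum()/w.sum()
def tri(p,q):
    A=[];b=[]
    for c,(u,v) in((t,p),(s,q)):
        for k,(n,f,cc) in enumerate(((u,c["fx"],c["cx"]),(v,c["fy"],c["cy"]))):
            a=(n-cc)/f; A.append(a*c["R"][2]-c["R"][k]); b.append(c["t"][k]-a*c["t"][2])
    X,*_=np.linalg.lstsq(np.array(A),np.array(b),rcond=None); return X
if __name__=="__main__":
    for n,p,q,r in(("cup",(281,161),(400,196),4),("body",(365,177),(323,265),6),("crown",(406,225),(235,271),5),("cap",(370,217),(275,241),15)):
        a,b=dark(t,*p,r),dark(s,*q,r); X=tri(a,b)
        print(n,np.round(a,2),np.round(b,2),X.round(4),"reproj",np.round(np.array(proj(t,X))-a,2),np.round(np.array(proj(s,X))-b,2))
    hsv=cv2.cvtColor(s["frame"],cv2.COLOR_RGB2HSV).astype(float)
    for y in range(186,203): print(y,' '.join("%3d"%hsv[y,x,1] for x in range(384,416)))
    big=[]
    for (u,v) in((323,266),(400,195)):
        im=crop(s,u,v,36,36,11); l=cv2.cvtColor(im,cv2.COLOR_BGR2LAB); l[:,:,0]=cv2.createCLAHE(4,(2,2)).apply(l[:,:,0]); big.append(cv2.cvtColor(l,cv2.COLOR_LAB2BGR))
    cv2.imwrite("pics/m2.png",np.hstack(big))
E
python3 m.py
```

```text
cup [280.32 161.52] [399.38 195.69] [0.667  0.1698 0.0113] reproj [-0.15 -0.23] [-0.35  0.03]
body [364.44 176.57] [322.63 265.12] [ 0.6043 -0.1521  0.0168] reproj [-0.19 -0.21] [-0.39  0.04]
crown [404.84 224.83] [234.88 271.54] [ 0.4179 -0.3023  0.0115] reproj [-0.21 -0.18] [-0.37  0.05]
cap [369.44 216.7 ] [274.52 241.58] [ 0.4505 -0.1686  0.0099] reproj [-0.19 -0.19] [-0.35  0.05]
186  14  15  15  15  15  14  12  12   5   0   5   7  13  13  14  14  14  12   6   4   6   6   2  10  17  14  16  14  16  14  16  15
187  15  14  15  17  14   7   5   9   6  14  14  16  15  16  16  14  14  15  14  12  14   6   4   2  10  17  15  14  16  14  14  14
188  14  15  15  15   9   0   5  13  16  15  15  15  15  16  16  16  14  16  14  15  15  14  11   2   2   8  17  17  15  15  15  14
189  14  15  15  12   4  38 132  33  19  15  14  14  14  15  14  15  17  16  14  14  16  16  15  13   4   5  10  15  15  14  14  14
190  14  14  15  12   4  51 116  10  17  16  14  14  17  15  15  14  15  15  14  14  14  14  14  16  11   2   2   9  15  14  16  14
191  15  14  15  11   8 120  80  18  15  14  16  16 
[... 831 characters left out ...]
  14  17  15  12  20  31  10   5  15  14
198  14  15  11   2   8   6  10  15  15  15  14  14  14  15  15  14  16  16  13  15  14  17  14  15  15   9  19  14   4   9  15  14
199  15  15  14   5   2  10  10  15  14  14  12  15  14  15  14  14  15  15  14  14  15  15  15  14  15   3  24   6   2  16  15  14
200  17  15  15  11   5   4  14  13  15  16  14  15  15  14  14  14  15  15  14  14  14  15  15  17  15  14   5   0   6  17  14  14
201  15  15  15  12   2   2   8  11  10  13  17  15  16  15  15  15  15  14  14  15  14  15  15  15  15  14   9   6  14  15  14  15
202  15  15  14  14  14   2   5   2  11  11  13  15  14  15  15  15  14  15  14  15  15  15  15  17  14   8   6  12  13  15  15  15
```

View pics/m2.png

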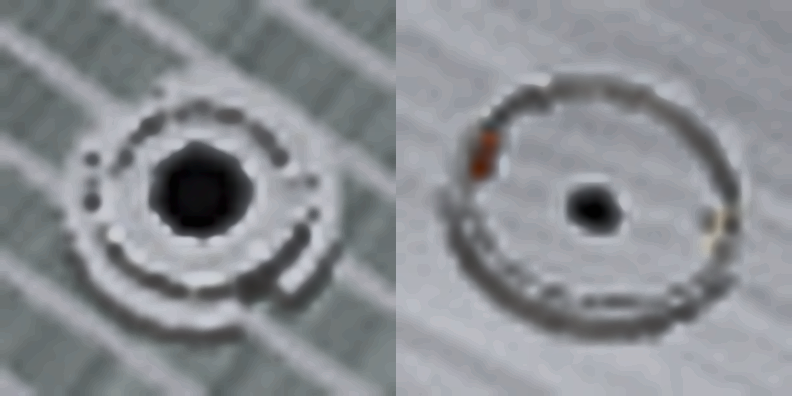

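The left crop shows the body, with the notch gap at scene about (329–330,275). The right crop shows the cup, with copper at about (389.6,190.7) and the electrode at about (410.6,197.5). Now the angles.

Run:
```python
from m import *
from scipy.ndimage import map_coordinates as mc
C=np.array([.667,.1698])
a=ray(s,389.6,190.7,.021)[:2]; e=ray(s,410.6,197.5,.022)[:2]
print("tc",a-C,np.hypot(*(a-C)),"el",e-C,np.hypot(*(e-C)),"yaw",np.degrees(np.arctan2(*(e-a)[::-1])))
B=np.array([.6043,-.1521])
for c,off in((s,(.35,0)),(t,(.2,.2))):
    hsv=cv2.cvtColor(c["frame"],cv2.COLOR_RGB2HSV).astype(float)
    P=[];an=np.arange(-180,180,6)
    for th in np.radians(an):
        o=[proj(c,[B[0]+r*np.cos(th),B[1]+r*np.sin(th),.013]) for r in(.029,.031,.033)]
        P.append([mc(hsv[:,:,k],np.array([[v+off[1] for u,v in o],[u+off[0] for u,v in o]]),order=1).mean() for k in(1,2)])
    P=np.array(P); print(' '.join(f"{x}:{int(p[0])}/{int(p[1])}" for x,p in zip(an,P)))
```

```text
tc [-0.03056408 -0.00700372] 0.03135626120122804 el [0.03320266 0.00731679] 0.033999295136596594 yaw 12.657284182975241
-180:13/149 -174:14/151 -168:15/141 -162:15/148 -156:14/148 -150:15/149 -144:14/146 -138:13/149 -132:14/149 -126:12/145 -120:13/146 -114:13/145 -108:13/148 -102:13/148 -96:13/148 -90:12/147 -84:12/148 -78:12/147 -72:13/148 -66:13/149 -60:12/147 -54:14/150 -48:13/149 -42:13/147 -36:12/144 -30:12/132 -24:11/122 -18:2/116 -12:11/140 -6:13/146 0:13/145 6:13/143 12:14/143 18:14/147 24:14/146 30:14/146 36:13/150 42:14/146 48:14/147 54:14/151 60:14/150 66:11/148 72:14/150 78:14/150 84:14/150 90:13/150 96:10/148 102:13/150 108:14/151 114:13/151 120:12/151 126:12/150 132:12/149 138:13/151 144:13/141 150:15/143 156:16/142 162:15/148 168:14/151 174:14/150
-180:17/142 -174:14/140 -168:15/137 -162:15/138 -156:19/140 -150:17/141 -144:15/140 -138:16/142 -132:18/148 -126:16/150 -120:17/148 -114:18/149 -108:20/148 -102:19/148 -96:18/147 -90:16/147 -84:15/147 -78:18/149 -72:17/149 -66:15/148 -60:17/147 -54:17/147 -48:17/146 -42:17/146 -36:16/146 -30:17/146 -24:16/145 -18:16/144 -12:18/143 -6:21/146 0:17/146 6:20/147 12:18/148 18:16/149 24:16/148 30:16/147 36:17/147 42:17/147 48:16/147 54:15/147 60:16/147 66:17/148 72:18/147 78:17/145 84:17/145 90:19/146 96:15/142 102:14/140 108:15/140 114:12/139 120:17/140 126:18/141 132:16/141 138:16/137 144:13/130 150:17/130 156:19/134 162:13/135 168:14/137 174:19/141
```

Run:
```python
from m import *
B=np.array([.6043,-.1521])
for nm,c in(("s",s),("t",t)):
    v,u=np.mgrid[0:400,0:640]; d=c["z_map"]
    P=np.stack([(u-c["cx"])/c["fx"]*d,(v-c["cy"])/c["fy"]*d,d],-1)
    W=(P-c["t"])@c["R"]
    r=np.hypot(W[...,0]-B[0],W[...,1]-B[1]); th=np.degrees(np.arctan2(W[...,1]-B[1],W[...,0]-B[0]))
    m=(r>.026)&(r<.0345)&(d>0)
    i=np.argsort(th[m]); print(nm,' '.join(f"{a:.0f}:{k*1000:.0f}:{z*1000:.0f}" for a,k,z in zip(th[m][i],r[m][i],W[...,2][m][i])))
    m=(abs(W[...,0]-.6)<.1)&(abs(W[...,1]+.06)<.02); print(np.std(W[...,2][m]),np.median(W[...,2][m]))
big=[]
for c,(u,v) in((s,(323,266)),(t,(365,177))):
    f=np.ascontiguousarray(crop(c,u,v,30,30,13)); lo,hi=np.percentile(f,3),np.percentile(f,99); f=np.clip((f-lo)/(hi-lo)*255,0,255).astype(np.uint8)
    for a in(-15,-26,-37,143,154,165):
        p=[]
        for r in(.036,.042):
            x,y=proj(c,[B[0]+r*np.cos(np.radians(a)),B[1]+r*np.sin(np.radians(a)),.013])
            p.append((int((x-u+15+.5)*13),int((y-v+15+.5)*13)))
        cv2.line(f,p[0],p[1],(0,0,255) if a in(-26,154) else (0,200,0),1)
    big.append(f)
cv2.imwrite("pics/m3.png",np.hstack(big))
```

```text
s -177:30:15 -177:33:12 -175:29:11 -171:31:14 -165:27:17 -164:30:16 -163:32:16 -162:29:12 -161:26:15 -160:32:13 -155:28:14 -154:31:14 -154:34:6 -151:34:3 -148:28:15 -147:31:16 -144:31:12 -144:34:5 -140:34:3 -140:28:18 -137:31:14 -137:28:14 -134:34:5 -132:29:13 -131:32:15 -128:32:13 -127:27:17 -125:33:9 -125:30:14 -125:33:3 -123:27:14 -120:34:4 -118:31:17 -118:28:15 -116:32:13 -114:33:3 -112:30:15 -112:33:13 -111:34:1 -109:28:15 -106:32:18 -105:33:6 -105:26:17 -105:33:14 -104:26:25 -104:30:17 -103:34:2 -102:31:14 -101:28:16 -99:33:5 -98:29:13 -97:34:15 -94:31:14 -93:32:1 -93:28:14 -92:33:13 -91:29:11 -86:33:17 -86:33:3 -86:28:14 -86:34:11 -84:30:12 -82:26:11 -81:27:21 -80:34:9 -78:31:17 -76:32:14 -76:33:9 -75:34:4 -75:27:15 -73:29:16 -72:31:14 -71:32:9 -70:34:7 -69:27:17 -68:28:15 -67:29:10 -66:33:13 -66:34:8 -63:26:18 -63:28:15 -62:32:17 -61:34:15 -61:34:9 -57:27:20 -57:27:12 -57:30:13 -57:34:16 -56:33:7 -56:34:1 -52:34:10 -52:32:12 -52:28:23 -52:30:14 -52:34:0 -51:27:13 -47:32:12 -47:30:14 -46:29:18 -46:27:21 -43:33:13 -42:31:14 -41:29:17 -41:28:28 -39:26:17 -38:34:13 -36:31:11 -36:
[... 1324 characters left out ...]
2 -37:34:2 -31:32:3 -22:33:5 -14:29:16 -13:34:12 -7:30:13 -7:33:12 0:29:13 0:33:15 7:33:14 8:29:15 14:34:16 15:30:13 17:27:12 19:33:3 23:29:9 29:33:17 31:30:13 35:33:7 37:26:15 42:29:12 50:26:18 50:31:21 54:29:15 59:32:19 61:27:18 64:31:17 65:34:11 71:33:11 72:29:17 77:32:7 79:28:18 81:34:-4 84:27:11 87:32:16 90:27:4 93:32:15 95:34:-2 100:32:14 102:29:17 107:33:15 110:30:18 112:34:10 114:27:24 116:34:-2 117:32:19 119:27:14 122:34:19 126:30:16 126:34:8 130:31:6 131:27:15 136:34:10 136:29:13 141:31:8 142:27:12 144:34:4 146:28:-1 149:27:24 150:31:3 153:27:7 156:31:9 159:33:-1 161:26:10 164:29:4 165:32:3 170:30:16 171:34:16 175:27:26 177:30:17 178:33:12
0.004849790482177351 0.0005299970414252282
```

View pics/m3.png

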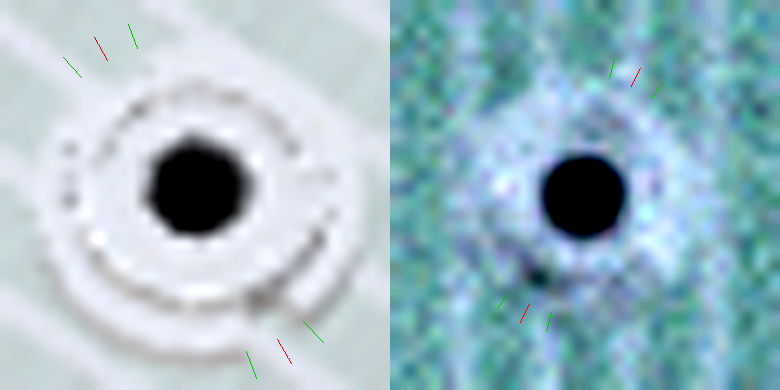

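The crop shows the notch between about -37° and -13° and its opposite near 153°, so the body axis is at about -25°. The cup yaw is about 12.7°. Next is a planner that only prints numbers.

```bash
cat > plan.py <<'E'
import sys,json,numpy as np
from scipy.spatial.transform import Rotation as Ro
from bench import sensors
def plan(*wps):
    s=sensors.read_state(); p=np.array(s["eef_pos"]); R=Ro.from_euler("xyz",s["tool_rot"],degrees=True)
    print("t %.2f"%s["time"],p.round(4),s["tool_rot"].round(2),"w %.4f g %.1f"%(s["gripper_width"],s["grasp_force"]),s["force"].round(1),"q7 %.0f"%s["qpos"][6])
    for w in wps:
        T=Ro.from_euler("xyz",[180,0,w[3]],degrees=True)
        d=R.inv().apply(np.array(w[:3])-p)/.2; v=(R.inv()*T).as_rotvec()/1.5
        print(w,np.r_[d,v].round(3).tolist()); p=np.array(w[:3]); R=T
if __name__=="__main__": plan(*json.loads(sys.argv[1]) if len(sys.argv)>1 else [])
E
python3 plan.py '[[0.26,0.45,0.23,144],[0.345,0.30,0.23,124],[0.43,0.15,0.23,104],[0.515,0.0,0.22,84],[0.604,-0.152,0.20,65]]'
```

```text
t 0.10 [0.1737 0.6001 0.2308] [-179.95    0.    163.85] w 0.0853 g 0.0 [-0.1 -0.4 -0.4] q7 -6
[0.26, 0.45, 0.23, 144] [-0.623, -0.601, 0.005, -0.001, 0.0, 0.231]
[0.345, 0.3, 0.23, 124] [-0.785, -0.357, -0.0, -0.0, -0.0, 0.233]
[0.43, 0.15, 0.23, 104] [-0.859, -0.067, -0.0, 0.0, -0.0, 0.233]
[0.515, 0.0, 0.22, 84] [-0.831, 0.231, 0.05, 0.0, -0.0, 0.233]
[0.604, -0.152, 0.2, 65] [-0.709, 0.522, 0.1, -0.0, -0.0, 0.221]
```

```bash
python3 -m jog '[[[-0.623,-0.601,0.005,0,0,0.231],[-0.623,-0.601,0.005,0,0,0.231],[-0.623,-0.601,0.005,0,0,0.231],[-0.623,-0.601,0.005,0,0,0.231],[-0.623,-0.601,0.005,0,0,0.231]]]' 1 60
python3 -m jog '[[[-0.785,-0.357,0,0,0,0.233],[-0.785,-0.357,0,0,0,0.233],[-0.785,-0.357,0,0,0,0.233],[-0.785,-0.357,0,0,0,0.233],[-0.785,-0.357,0,0,0,0.233]]]'
python3 -m jog '[[[-0.859,-0.067,0,0,0,0.233],[-0.859,-0.067,0,0,0,0.233],[-0.859,-0.067,0,0,0,0.233],[-0.859,-0.067,0,0,0,0.233],[-0.859,-0.067,0,0,0,0.233]]]'
python3 -m jog '[[[-0.831,0.231,0.05,0,0,0.233],[-0.831,0.231,0.05,0,0,0.233],[-0.831,0.231,0.05,0,0,0.233],[-0.831,0.231,0.05,0,0,0.233],[-0.831,0.231,0.05,0,0,0.233]]]'
python3 -m jog '[[[-0.709,0.522,0.1,0,0,0.221],[-0.709,0.522,0.1,0,0,0.221],[-0.709,0.522,0.1,0,0,0.221],[-0.709,0.522,0.1,0,0,0.221],[-0.709,0.522,0.1,0,0,0.221]]]' 0.82
python3 plan.py '[[0.604,-0.152,0.20,65],[0.604,-0.152,0.06,65],[0.604,-0.152,0.013,65]]'
```

```text
time: 0.52
eef_pos: [0.2637, 0.4444, 0.2303]
tool_rot: [-179.9, 0.1, 143.6]
force: [2.1, 0.3, -0.2]
gripper_width: 0.0852
grasp_force: 0.0
time: 0.93
eef_pos: [0.3478, 0.2944, 0.2304]
tool_rot: [-180.0, 0.1, 123.6]
force: [1.5, -0.8, 0.0]
gripper_width: 0.0855
grasp_force: 0.0
time: 1.35
eef_pos: [0.4324, 0.1443, 0.2305]
tool_rot: [180.0, 0.1, 103.6]
force: [0.8, -1.1, -0.7]
gripper_width: 0.0854
grasp_force: 0.0
time: 1.77
eef_pos: [0.5168, -0.0063, 0.2201]
tool_rot: [179.9, 0.2, 83.6]
force: [-1.8, -0.3, -0.7]
gripper_width: 0.0853
grasp_force: 0.0
time: 2.18
eef_pos: [0.6047, -0.1577, 0.1992]
tool_rot: [180.0, 0.2, 64.7]
force: [-0.4, -0.6, 0.1]
gripper_width: 0.0699
grasp_force: 0.0
t 2.18 [ 0.6047 -0.1577  0.1992] [1.7996e+02 1.7000e-01 6.4710e+01] w 0.0699 g 0.0 [-0.4 -0.6  0.1] q7 2
[0.604, -0.152, 0.2, 65] [0.024, -0.016, -0.004, 0.0, 0.002, -0.003]
[0.604, -0.152, 0.06, 65] [0.0, -0.0, 0.7, 0.0, 0.0, 0.0]
[0.604, -0.152, 0.013, 65] [0.0, -0.0, 0.235, 0.0, 0.0, 0.0]
```

```bash
python3 -m jog '[[[0,0,0.35,0,0,0],[0,0,0.7,0,0,0],[0,0,0.7,0,0,0],[0,0,0.7,0,0,0],[0,0,0.7,0,0,0]]]'
python3 -m jog '[[[0,0,0,0,0,0],[0,0,0,0,0,0]]]'
python3 plan.py '[[0.604,-0.152,0.060,65],[0.604,-0.152,0.013,65]]'
```

```text
time: 2.6
eef_pos: [0.6014, -0.1513, 0.0562]
tool_rot: [-179.6, 0.1, 65.0]
force: [-1.2, 0.7, -0.6]
gripper_width: 0.0701
grasp_force: 0.0
time: 2.77
eef_pos: [0.6045, -0.1523, 0.0618]
tool_rot: [179.9, -0.0, 64.9]
force: [0.8, 0.2, -0.6]
gripper_width: 0.07
grasp_force: 0.0
t 2.77 [ 0.6045 -0.1523  0.0618] [ 1.799e+02 -2.000e-02  6.495e+01] w 0.0700 g 0.0 [ 0.8  0.2 -0.6] q7 6
[0.604, -0.152, 0.06, 65] [0.0, -0.003, 0.009, 0.001, -0.0, -0.001]
[0.604, -0.152, 0.013, 65] [0.0, -0.0, 0.235, 0.0, 0.0, 0.0]
```

```bash
python3 -m jog '[[[0,0,0.08,0,0,0],[0,0,0.15,0,0,0],[0,0,0.2,0,0,0],[0,0,0.225,0,0,0],[0,0,0.235,0,0,0]]]'
python3 -m jog '[[[0,0,0,0,0,0],[0,0,0,0,0,0],[0,0,0,0,0,0],[0,0,0,0,0,0],[0,0,0,0,0,0]]]' 0 20
python3 -m jog '[[[0,0,0,0,0,0],[0,0,0,0,0,0],[0,0,0,0,0,0],[0,0,0,0,0,0],[0,0,0,0,0,0]]]'
python3 plan.py '[]'
```

```text
time: 3.18
eef_pos: [0.6035, -0.1519, 0.0127]
tool_rot: [-180.0, 0.0, 64.9]
force: [0.4, -0.1, 0.8]
gripper_width: 0.0698
grasp_force: 0.0
time: 3.6
eef_pos: [0.6039, -0.1522, 0.0138]
tool_rot: [180.0, -0.0, 64.9]
force: [-2.1, 0.6, 6.5]
gripper_width: 0.0534
grasp_force: 21.6
time: 4.02
eef_pos: [0.6039, -0.1522, 0.0139]
tool_rot: [180.0, -0.0, 64.9]
force: [-2.1, 0.0, 7.5]
gripper_width: 0.0532
grasp_force: 21.6
t 4.02 [ 0.6039 -0.1522  0.0139] [ 1.7996e+02 -1.0000e-02  6.4930e+01] w 0.0532 g 21.6 [-2.1  0.   7.5] q7 7
```

```bash
python3 -m jog '[[[0,0,0,0,0,0],[0,0,-0.02,0,0,0],[0,0,-0.02,0,0,0],[0,0,-0.02,0,0,0]]]' 0.82
for i in 1 2 3; do python3 -m jog '[[[0,0,0,0,0,-0.07],[0,0,0,0,0,-0.14],[0,0,0,0,0,-0.21],[0,0,0,0,0,-0.28],[0,0,0,0,0,-0.349]]]' >/dev/null; done
python3 -m jog '[[[0,0,0,0,0,0],[0,0,0,0,0,0]]]'
python3 plan.py '[[0.604,-0.152,0.017,155]]'
```

```text
time: 4.35
eef_pos: [0.604, -0.152, 0.0176]
tool_rot: [180.0, -0.0, 64.9]
force: [0.3, 0.2, -1.0]
gripper_width: 0.0699
grasp_force: 0.0
time: 5.77
eef_pos: [0.6037, -0.1522, 0.0173]
tool_rot: [180.0, -0.0, 154.7]
force: [0.7, 0.8, 0.1]
gripper_width: 0.0701
grasp_force: 0.0
t 5.77 [ 0.6037 -0.1522  0.0173] [ 1.7999e+02 -1.0000e-02  1.5471e+02] w 0.0701 g 0.0 [0.7 0.8 0.1] q7 73
[0.604, -0.152, 0.017, 155] [-0.001, 0.002, 0.001, 0.0, -0.0, -0.003]
```

```bash
for i in 1 2; do python3 -m jog '[[[0,0,0,0,0,0],[0,0,0,0,0,0],[0,0,0,0,0,0],[0,0,0,0,0,0],[0,0,0,0,0,0]]]' 0 20; done
python3 plan.py '[]'
python3 -m jog '[[[0,0,0,0,0,0],[0,0,0,0,0,0],[0,0,-0.2,0,0,0],[0,0,-0.4,0,0,0],[0,0,-0.6,0,0,0]]]' 0.82
python3 plan.py '[[0.604,0.04,0.15,155]]'
```

```text
time: 6.18
eef_pos: [0.6038, -0.1519, 0.0177]
tool_rot: [-180.0, 0.0, 154.8]
force: [-1.9, 0.1, 6.8]
gripper_width: 0.0521
grasp_force: 19.6
time: 6.6
eef_pos: [0.6038, -0.1519, 0.0177]
tool_rot: [-180.0, 0.0, 154.8]
force: [-2.1, 0.8, 7.0]
gripper_width: 0.0523
grasp_force: 19.7
t 6.60 [ 0.6038 -0.1519  0.0177] [-1.7999e+02  1.0000e-02  1.5480e+02] w 0.0523 g 19.7 [-2.1  0.8  7. ] q7 73
time: 7.02
eef_pos: [0.6031, -0.1518, 0.1383]
tool_rot: [-180.0, -0.1, 154.9]
force: [1.4, -0.2, 0.4]
gripper_width: 0.07
grasp_force: 0.0
t 7.02 [ 0.6031 -0.1518  0.1383] [-1.7998e+02 -9.0000e-02  1.5486e+02] w 0.0700 g 0.0 [ 1.4 -0.2  0.4] q7 73
[0.604, 0.04, 0.15, 155] [0.404, 0.87, -0.058, -0.0, -0.001, -0.002]
```

```bash
python3 -m jog '[[[0.1,0.2,0,0,0,0],[0.2,0.4,0,0,0,0],[0.3,0.6,0,0,0,0],[0.4,0.8,0,0,0,0],[0.41,0.87,0,0,0,0]]]' | head -2
python3 -m jog '[[[0.1,0.2,0,0,0,0],[0.2,0.4,0,0,0,0],[0.2,0.4,0,0,0,0]]]'|head -2
python3 - <<'E'
import m
from m import *
t=m.t=capture("top"); s=m.s=capture("scene"); np.savez("top1.npz",**t); np.savez("scene1.npz",**s)
for n,p,q,r in(("body",(365,177),(323,265),6),("cup",(281,161),(400,196),4)):
    a,b=dark(t,*p,r),dark(s,*q,r); print(n,np.round(a,2),np.round(b,2),m.tri(a,b).round(4))
big=[]
for c,(u,v) in((s,(323,266)),(t,(365,177))):
    f=crop(c,u,v,36,36,11); big.append(f)
cv2.imwrite("pics/m4.png",np.hstack(big))
E
python3 plan.py '[[0.6038,-0.1519,0.15,155],[0.6038,-0.1519,0.014,155]]'
```

```text
time: 7.43
eef_pos: [0.6023, 0.0454, 0.1374]
time: 7.68
eef_pos: [0.5998, 0.1385, 0.1371]
body [364.2  177.05] [322.15 264.49] [ 0.6023 -0.1512  0.0169]
 ** On entry to DLASCL parameter number  4 had an illegal value
 ** On entry to DLASCL parameter number  4 had an illegal value
t 7.78 [0.6004 0.1329 0.1371] [ 1.7996e+02 -4.0000e-02  1.5512e+02] w 0.0703 g 0.0 [-1.5 -0.7 -0. ] q7 47
[0.6038, -0.1519, 0.15, 155] [-0.615, -1.285, -0.066, 0.0, -0.0, 0.001]
[0.6038, -0.1519, 0.014, 155] [0.0, -0.0, 0.68, 0.0, 0.0, 0.0]m.py:7: RuntimeWarning: invalid value encountered in scalar divide
  return (w*x).sum()/w.sum(),(w*y).sum()/w.sum()
Traceback (most recent call last):
  File "m.py", line 13, in tri
    X,*_=np.linalg.lstsq(np.array(A),np.array(b),rcond=None); return X
         ~~~~~~~~~~~~~~~^^^^^^^^^^^^^^^^^^^^^^^^^^^^^^^^^^^^
numpy.linalg.LinAlgError: SVD did not converge in Linear Least Squares
```

Run:
```python
from h import *
from scipy.ndimage import map_coordinates as mc
t=dict(np.load("top1.npz"));s=dict(np.load("scene1.npz"));B=np.array([.6023,-.1512])
for c,off in((s,(.35,0)),(t,(.2,.2))):
    g=cv2.cvtColor(c["frame"],cv2.COLOR_RGB2GRAY).astype(float); d=c["z_map"]; v,u=np.mgrid[0:400,0:640]
    W=(np.stack([(u-c["cx"])/c["fx"]*d,(v-c["cy"])/c["fy"]*d,d],-1)-c["t"])@c["R"]
    for rng in((-56,8),(120,186)):
        an=np.arange(*rng,4); P=[]
        for th in np.radians(an):
            o=np.array([proj(c,[B[0]+r*np.cos(th),B[1]+r*np.sin(th),.013]) for r in(.029,.031,.033)])
            P.append(mc(g,[o[:,1]+off[1],o[:,0]+off[0]],order=1).mean())
        print(' '.join(f"{x}:{p:.0f}" for x,p in zip(an,P)))
        r=np.hypot(W[...,0]-B[0],W[...,1]-B[1]); th=np.degrees(np.arctan2(W[...,1]-B[1],W[...,0]-B[0]))%360
        th=np.where(th>270,th-360,th); m=(r>.027)&(r<.0345)&(th>rng[0])&(th<rng[1]); i=np.argsort(th[m])
        print('   z',' '.join(f"{a:.0f}:{z*1000:.0f}" for a,z in zip(th[m][i],W[...,2][m][i])))
cv2.imwrite("pics/m4.png",np.hstack([crop(c,u,v,30,30,13) for c,u,v in((s,323,266),(t,365,177))]))
```

```text
-56:146 -52:146 -48:146 -44:146 -40:146 -36:143 -32:135 -28:127 -24:121 -20:119 -16:124 -12:138 -8:145 -4:143 0:143 4:141
   z -55:23 -55:14 -55:11 -55:13 -54:5 -50:28 -50:4 -50:11 -50:16 -49:17 -45:15 -45:19 -45:5 -43:15 -41:16 -38:12 -38:21 -38:14 -36:13 -34:14 -32:26 -32:13 -31:4 -29:5 -26:1 -25:22 -25:3 -25:15 -24:7 -24:3 -21:4 -19:2 -19:7 -19:19 -19:25 -18:10 -17:4 -14:11 -14:11 -13:3 -13:16 -13:2 -12:14 -11:20 -9:16 -4:13 -4:21 -2:12 -2:14 -1:19 -0:14 4:15 5:20 6:25 7:13 8:16
120:149 124:150 128:149 132:149 136:148 140:144 144:142 148:142 152:141 156:141 160:142 164:146 168:148 172:149 176:148 180:145 184:136
   z 123:15 128:13 133:13 138:13 164:16 170:20 171:14 176:17 180:16 185:18 185:16 186:13
-56:145 -52:144 -48:143 -44:143 -40:142 -36:142 -32:141 -28:140 -24:142 -20:142 -16:142 -12:142 -8:143 -4:143 0:143 4:142
   z -51:13 -41:15 -25:5 -15:16 -9:8 -1:15 5:12
120:133 124:131 128:130 132:131 136:130 140:129 144:130 148:129 152:128 156:128 160:128 164:127 168:129 172:131 176:133 180:133 184:133
   z 120:17 123:11 124:8 129:12 134:11 138:-2 140:10 142:28 144:13 147:-7 150:3 153:-2 159:11 166:5 168:-1 172:10 180:10 180:5
```

View pics/m4.png

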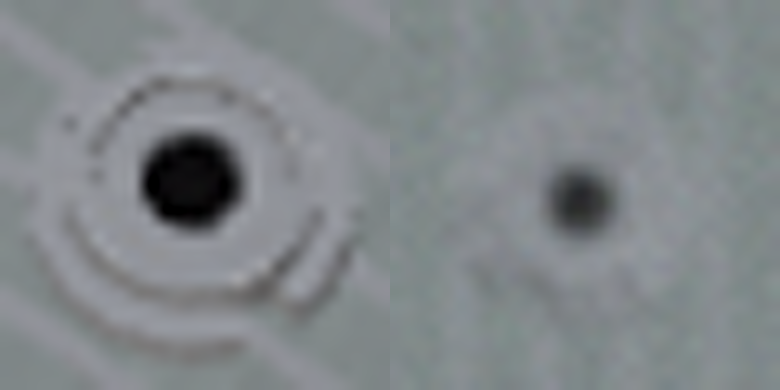

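The notch is still at about -25.5°: the near side is seen at scene (329,275) and the far side at 151°. I'm going back to grip it.

```bash
python3 -m jog '[[[-0.15,-0.3,0,0,0,0],[-0.3,-0.64,0,0,0,0],[-0.45,-0.8,0,0,0,0],[-0.55,-0.95,0,0,0,0],[-0.55,-0.95,0,0,0,0]]]' 0.82 |head -2
python3 -m jog '[[[0,0,0,0,0,0],[0,0,0,0,0,0]]]' |head -2
python3 plan.py '[[0.6038,-0.1519,0.13,154.8],[0.6038,-0.1519,0.05,154.8],[0.6038,-0.1519,0.014,154.8]]'
```

```text
time: 8.2
eef_pos: [0.6179, -0.0809, 0.1374]
time: 8.37
eef_pos: [0.6179, -0.0817, 0.1371]
t 8.37 [ 0.6179 -0.0817  0.1371] [-1.7993e+02  1.0000e-02  1.5454e+02] w 0.0701 g 0.0 [ 0.3  1.6 -0. ] q7 66
[0.6038, -0.1519, 0.13, 154.8] [-0.087, -0.347, 0.036, -0.001, 0.0, -0.003]
[0.6038, -0.1519, 0.05, 154.8] [0.0, -0.0, 0.4, 0.0, 0.0, 0.0]
[0.6038, -0.1519, 0.014, 154.8] [0.0, -0.0, 0.18, 0.0, 0.0, 0.0]
```

```bash
python3 -m jog '[[[-0.045,-0.17,0.036,0,0,0],[-0.087,-0.347,0.036,0,0,-0.003],[-0.087,-0.347,0.1,0,0,-0.003],[-0.087,-0.347,0.3,0,0,-0.003],[-0.087,-0.347,0.4,0,0,-0.003]]]' |head -2
python3 -m jog '[[[0,0,0,0,0,0],[0,0,0,0,0,0],[0,0,0,0,0,0]]]' |head -2
python3 plan.py '[[0.6038,-0.1519,0.014,154.8]]'
```

```text
time: 8.78
eef_pos: [0.6036, -0.1474, 0.0548]
time: 9.03
eef_pos: [0.6055, -0.1473, 0.0587]
t 9.03 [ 0.6055 -0.1473  0.0587] [1.7998e+02 8.0000e-02 1.5519e+02] w 0.0701 g 0.0 [ 0.8  0.  -0.3] q7 73
[0.6038, -0.1519, 0.014, 154.8] [-0.001, -0.024, 0.223, 0.0, 0.001, 0.004]
```

```bash
python3 -m jog '[[[-0.001,-0.024,0.06,0,0,0.004],[-0.001,-0.024,0.11,0,0,0.004],[-0.001,-0.024,0.14,0,0,0.004],[-0.001,-0.024,0.14,0,0,0.004]]]' |head -2
python3 -m jog '[[[0,0,0,0,0,0],[0,0,0,0,0,0],[0,0,0,0,0,0]]]' |head -2
python3 plan.py '[[0.6038,-0.1519,0.014,154.8]]'
```

```text
time: 9.37
eef_pos: [0.6022, -0.1518, 0.0281]
time: 9.62
eef_pos: [0.6032, -0.152, 0.0297]
t 9.62 [ 0.6032 -0.152   0.0297] [1.7999e+02 4.0000e-02 1.5484e+02] w 0.0701 g 0.0 [ 0.7 -0.1 -0.5] q7 73
[0.6038, -0.1519, 0.014, 154.8] [-0.002, 0.002, 0.079, 0.0, 0.0, 0.0]
```

```bash
python3 -m jog '[[[-0.002,0.002,0.03,0,0,0],[-0.002,0.002,0.06,0,0,0],[-0.002,0.002,0.079,0,0,0],[-0.002,0.002,0.079,0,0,0]]]' |head -2
for i in 1 2; do python3 -m jog '[[[0,0,0,0,0,0],[0,0,0,0,0,0],[0,0,0,0,0,0],[0,0,0,0,0,0],[0,0,0,0,0,0]]]' 0 80; done
python3 plan.py
python3 -m jog '[[[0,0,-0.1,0,0,0],[0,0,-0.25,0,0,0],[0,0,-0.4,0,0,0],[0,0,-0.5,0,0,0],[0,0,-0.5,0,0,0]]]'
python3 plan.py '[[0.63,-0.03,0.13,168],[0.655,0.09,0.13,181],[0.6686,0.1692,0.10,193]]'
```

```text
time: 9.95
eef_pos: [0.6028, -0.1517, 0.0123]
time: 10.37
eef_pos: [0.6034, -0.1518, 0.0143]
tool_rot: [180.0, 0.0, 154.8]
force: [-5.5, 2.3, 12.6]
gripper_width: 0.0502
grasp_force: 80.6
time: 10.78
eef_pos: [0.6034, -0.1518, 0.0143]
tool_rot: [180.0, -0.0, 154.8]
force: [-5.5, 2.0, 12.1]
gripper_width: 0.0503
grasp_force: 80.6
t 10.78 [ 0.6034 -0.1518  0.0143] [180.    -0.   154.82] w 0.0503 g 80.6 [-5.5  2.  12.1] q7 73
time: 11.2
eef_pos: [0.6054, -0.1524, 0.1179]
tool_rot: [179.9, 0.3, 154.8]
force: [0.5, -0.2, -1.8]
gripper_width: 0.0504
grasp_force: 84.1
t 11.20 [ 0.6054 -0.1524  0.1179] [179.91   0.33 154.81] w 0.0504 g 84.1 [ 0.5 -0.2 -1.8] q7 73
[0.63, -0.03, 0.13, 168] [0.149, 0.606, -0.06, 0.001, 0.004, -0.154]
[0.655, 0.09, 0.13, 181] [0.002, 0.613, 0.0, 0.0, 0.0, -0.151]
[0.6686, 0.1692, 0.1, 193] [-0.075, 0.395, 0.15, 0.0, 0.0, -0.14]
```

```bash
python3 -m jog '[[[0.03,0.1,-0.06,0,0,-0.03],[0.06,0.25,-0.06,0,0,-0.06],[0.1,0.4,-0.06,0,0,-0.1],[0.13,0.52,-0.06,0,0,-0.13],[0.149,0.606,-0.06,0,0,-0.154]]]' |head -3
python3 -m jog '[[[0,0.12,0,0,0,-0.03],[0,0.25,0,0,0,-0.06],[0,0.38,0,0,0,-0.09],[0,0.5,0,0,0,-0.12],[0,0.613,0,0,0,-0.151]]]' |head -3
python3 -m jog '[[[-0.02,0.1,0,0,0,-0.04],[-0.04,0.2,0.05,0,0,-0.08],[-0.06,0.3,0.1,0,0,-0.11],[-0.075,0.36,0.15,0,0,-0.14],[-0.075,0.395,0.15,0,0,-0.14]]]' |head -3
python3 -m jog '[[[0,0,0,0,0,0],[0,0,0,0,0,0],[0,0,0,0,0,0],[0,0,0,0,0,0]]]'
python3 plan.py '[[0.6686,0.1692,0.05,193]]'
```

```text
time: 11.62
eef_pos: [0.628, -0.0265, 0.125]
tool_rot: [180.0, -0.0, 168.3]
time: 12.03
eef_pos: [0.6534, 0.0914, 0.125]
tool_rot: [-180.0, -0.0, -178.8]
time: 12.45
eef_pos: [0.6658, 0.1714, 0.0921]
tool_rot: [180.0, -0.2, -166.6]
time: 12.78
eef_pos: [0.6673, 0.1683, 0.096]
tool_rot: [-180.0, 0.0, -167.0]
force: [-0.3, -0.8, -2.7]
gripper_width: 0.0503
grasp_force: 84.0
t 12.78 [0.6673 0.1683 0.096 ] [-1.7996e+02  3.0000e-02 -1.6703e+02] w 0.0503 g 84.0 [-0.3 -0.8 -2.7] q7 77
[0.6686, 0.1692, 0.05, 193] [-0.007, 0.003, 0.23, -0.0, 0.0, -0.0]
```

```bash
python3 -m jog '[[[-0.007,0.003,0.06,0,0,0],[-0.007,0.003,0.12,0,0,0],[-0.007,0.003,0.16,0,0,0],[-0.007,0.003,0.18,0,0,0],[-0.007,0.003,0.18,0,0,0]]]' |head -3
python3 -m jog '[[[0,0,0,0,0,0],[0,0,0,0,0,0],[0,0,0,0,0,0]]]'
python3 plan.py '[[0.6686,0.1692,0.05,193]]'
python3 - <<'E'
from h import *
s=capture("scene");t=capture("top");np.savez("scene2.npz",**s)
cv2.imwrite("pics/m5.png",np.hstack([crop(s,400,190,50,50,8),crop(t,281,161,50,50,8)]))
E
```

```text
time: 13.2
eef_pos: [0.6673, 0.1703, 0.0578]
tool_rot: [-180.0, -0.1, -166.9]
time: 13.45
eef_pos: [0.6684, 0.1706, 0.06]
tool_rot: [180.0, 0.0, -166.9]
force: [0.3, -0.6, -2.2]
gripper_width: 0.0503
grasp_force: 84.0
t 13.45 [0.6684 0.1706 0.06  ] [ 1.8000e+02  4.0000e-02 -1.6693e+02] w 0.0503 g 84.0 [ 0.3 -0.6 -2.2] q7 77
[0.6686, 0.1692, 0.05, 193] [0.001, -0.007, 0.05, 0.0, 0.0, 0.001]
```

View pics/m5.png

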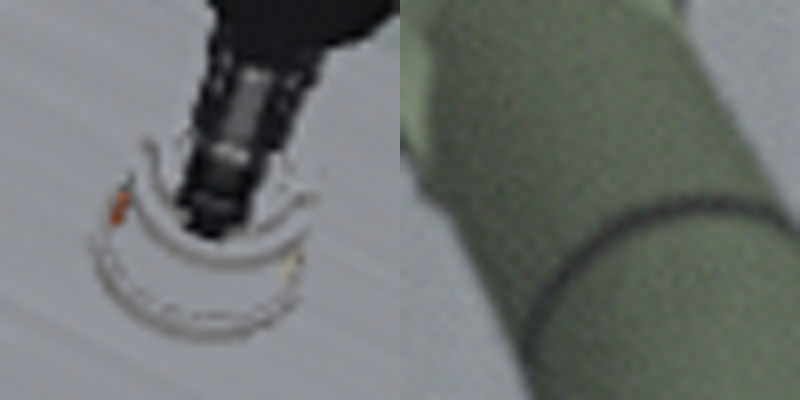

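The view shows the level body above the cup, with a finger between the two notches. Copper at crop (120,207) and electrode at (290,265) both line up with the flange gaps. I'm lowering in small steps and watching the force.

```bash
python3 -m jog '[[[0.001,-0.007,0.02,0,0,0],[0.001,-0.007,0.04,0,0,0],[0.001,-0.007,0.06,0,0,0],[0.001,-0.007,0.08,0,0,0]]]' |sed -n '1,4p'
python3 -m jog '[[[0,0,0.01,0,0,0],[0,0,0.015,0,0,0],[0,0,0.015,0,0,0]]]' |sed -n '1,4p'
python3 plan.py '[[0.6686,0.1692,0.0225,193]]'
```

```text
time: 13.88
eef_pos: [0.6682, 0.1691, 0.0429]
tool_rot: [-180.0, -0.0, -166.9]
force: [0.0, 0.1, -1.6]
time: 14.13
eef_pos: [0.6681, 0.1692, 0.0401]
tool_rot: [-180.0, -0.0, -166.9]
force: [-0.7, -0.2, -3.3]
t 14.13 [0.6681 0.1692 0.0401] [-1.8000e+02 -3.0000e-02 -1.6692e+02] w 0.0504 g 84.1 [-0.7 -0.2 -3.3] q7 76
[0.6686, 0.1692, 0.0225, 193] [-0.002, -0.0, 0.088, -0.0, -0.0, 0.001]
```

```bash
for i in 1 2; do python3 -m jog '[[[-0.001,0,0.006,0,0,0],[-0.001,0,0.012,0,0,0],[-0.001,0,0.018,0,0,0],[-0.001,0,0.02,0,0,0],[-0.001,0,0.02,0,0,0]]]' |sed -n '1,4p'; done
```

```text
time: 14.55
eef_pos: [0.6684, 0.1692, 0.0364]
tool_rot: [-180.0, -0.0, -166.9]
force: [-0.3, 0.2, -1.6]
time: 14.97
eef_pos: [0.6686, 0.1692, 0.0324]
tool_rot: [-180.0, -0.0, -166.9]
force: [-0.7, 0.2, -2.2]
```

```bash
python3 -m jog '[[[0,0,0.006,0,0,0],[0,0,0.012,0,0,0],[0,0,0.018,0,0,0],[0,0,0.02,0,0,0],[0,0,0.02,0,0,0]]]' |sed -n '1,4p'
```

```text
time: 15.38
eef_pos: [0.6686, 0.1693, 0.0283]
tool_rot: [-180.0, -0.0, -166.9]
force: [-0.4, 1.1, -1.4]
```

```bash
python3 -m jog '[[[0,0,0.006,0,0,0],[0,0,0.012,0,0,0],[0,0,0.018,0,0,0],[0,0,0.02,0,0,0],[0,0,0.02,0,0,0]]]' |sed -n '1,4p';python3 -m jog '[[[0,0,0.004,0,0,0],[0,0,0.008,0,0,0],[0,0,0.008,0,0,0]]]' |sed -n '1,4p'
```

```text
time: 15.8
eef_pos: [0.6685, 0.1692, 0.0243]
tool_rot: [-180.0, -0.0, -166.9]
force: [0.5, 1.3, -1.5]
time: 16.05
eef_pos: [0.6686, 0.1692, 0.0227]
tool_rot: [-180.0, -0.0, -166.9]
force: [0.3, -0.4, -2.6]
```

```bash
python3 -m jog '[[[0,0,0,0,0,0],[0,0,0,0,0,0],[0,0,0,0,0,0],[0,0,0,0,0,0]]]' 0.72 
python3 -m jog '[[[0,0,-0.1,0,0,0],[0,0,-0.3,0,0,0],[0,0,-0.5,0,0,0],[0,0,-0.7,0,0,0],[0,0,-0.8,0,0,0]]]' |sed -n '1,4p'
python3 plan.py '[[0.6,-0.0,0.18,160],[0.5,-0.16,0.18,130],[0.4194,-0.303,0.16,100]]'
```

```text
time: 16.38
eef_pos: [0.6688, 0.1693, 0.0231]
tool_rot: [180.0, 0.0, -166.9]
force: [-0.3, -0.0, 0.5]
gripper_width: 0.0615
grasp_force: 0.0
time: 16.8
eef_pos: [0.67, 0.1697, 0.1883]
tool_rot: [180.0, 0.3, -166.9]
force: [-0.2, -0.2, -1.0]
t 16.80 [0.67   0.1697 0.1883] [ 179.97    0.3  -166.94] w 0.0618 g 0.0 [-0.2 -0.2 -1. ] q7 78
[0.6, -0.0, 0.18, 160] [0.533, -0.747, 0.038, 0.001, 0.003, 0.385]
[0.5, -0.16, 0.18, 130] [0.196, -0.923, -0.0, -0.0, -0.0, 0.349]
[0.4194, -0.303, 0.16, 100] [-0.289, -0.768, 0.1, 0.0, -0.0, 0.349]
```

```bash
python3 plan.py '[[0.6,0.0,0.18,168],[0.5,-0.16,0.18,144],[0.4194,-0.303,0.12,120]]'
python3 - <<'E'
from h import *
c=capture("scene"); print("sat check deferred")
E
```

```text
t 16.80 [0.67   0.1697 0.1883] [ 179.97    0.3  -166.94] w 0.0618 g 0.0 [-0.2 -0.2 -1. ] q7 78
[0.6, 0.0, 0.18, 168] [0.533, -0.747, 0.038, 0.001, 0.003, 0.292]
[0.5, -0.16, 0.18, 144] [0.323, -0.886, -0.0, 0.0, -0.0, 0.279]
[0.4194, -0.303, 0.12, 120] [-0.094, -0.815, 0.3, 0.0, -0.0, 0.279]
sat check deferred
```

```bash
python3 -m jog '[[[0.13,-0.19,0.03,0,0,0.06],[0.26,-0.38,0.03,0,0,0.13],[0.4,-0.56,0.03,0,0,0.19],[0.48,-0.68,0.03,0,0,0.25],[0.533,-0.747,0.038,0,0.003,0.292]]]' 0.82 |sed -n '1,3p'
python3 -m jog '[[[0.07,-0.18,0,0,0,0.06],[0.14,-0.36,0,0,0,0.12],[0.2,-0.54,0,0,0,0.18],[0.26,-0.72,0,0,0,0.23],[0.323,-0.886,0,0,0,0.279]]]' |sed -n '1,3p'
python3 -m jog '[[[-0.02,-0.2,0.06,0,0,0.06],[-0.04,-0.4,0.12,0,0,0.12],[-0.06,-0.6,0.2,0,0,0.18],[-0.094,-0.75,0.3,0,0,0.24],[-0.094,-0.815,0.3,0,0,0.279]]]' |sed -n '1,3p'
python3 -m jog '[[[0,0,0,0,0,0],[0,0,0,0,0,0],[0,0,0,0,0,0]]]' |sed -n '1,3p'
python3 - <<'E'
import m
from m import *
t=m.t=capture("top"); s=m.s=capture("scene"); np.savez("top3.npz",**t); np.savez("scene3.npz",**s)
for n,p,q,r in(("body",(281,161),(400,192),6),("cap",(370,217),(275,241),12),):
    a,b=dark(t,*p,r),dark(s,*q,r); print(n,np.round(a,2),np.round(b,2),m.tri(a,b).round(4))
cv2.imwrite("pics/m6.png",np.hstack([crop(s,400,192,40,40,10),crop(t,281,161,40,40,10)]))
E
python3 plan.py '[[0.4194,-0.303,0.04,120],[0.4194,-0.303,0.006,120]]'
```

```text
time: 17.27
eef_pos: [0.5967, -0.0063, 0.1757]
tool_rot: [-179.8, -0.2, 167.4]
time: 17.68
eef_pos: [0.4973, -0.162, 0.176]
tool_rot: [-179.8, -0.2, 143.8]
time: 18.1
eef_pos: [0.4142, -0.3066, 0.1137]
tool_rot: [-179.6, -0.2, 119.5]
time: 18.35
eef_pos: [0.4186, -0.3022, 0.1165]
tool_rot: [-179.8, -0.1, 120.2]
body [280.   160.51] [400.44 193.16] [0.6678 0.1696 0.0265]
 ** On entry to DLASCL parameter number  4 had an illegal value
 ** On entry to DLASCL parameter number  4 had an illegal value
t 18.45 [ 0.4187 -0.3021  0.1166] [-1.7983e+02 -1.0000e-01  1.2019e+02] w 0.0702 g 0.0 [-0.1  0.   0.2] q7 66
[0.4194, -0.303, 0.04, 120] [-0.007, 0.002, 0.383, -0.002, -0.001, 0.002]
[0.4194, -0.303, 0.006, 120] [0.0, -0.0, 0.17, 0.0, 0.0, 0.0]m.py:7: RuntimeWarning: invalid value encountered in scalar divide
  return (w*x).sum()/w.sum(),(w*y).sum()/w.sum()
Traceback (most recent call last):
  File "m.py", line 13, in tri
    X,*_=np.linalg.lstsq(np.array(A),np.array(b),rcond=None); return X
         ~~~~~~~~~~~~~~~^^^^^^^^^^^^^^^^^^^^^^^^^^^^^^^^^^^^
numpy.linalg.LinAlgError: SVD did not converge in Linear Least Squares
```

Run:
```python
from h import *
t=dict(np.load("top3.npz"));s=dict(np.load("scene3.npz"))
cv2.imwrite("pics/m6.png",np.hstack([crop(s,400,192,40,40,10),crop(t,281,161,40,40,10)]))
```

```text
(no output)
```

View pics/m6.png

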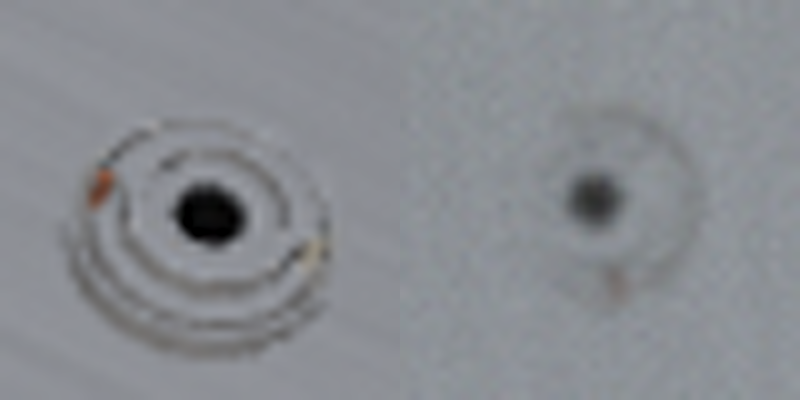

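```bash
python3 -m jog '[[[-0.007,0.002,0.1,0,0,0],[-0.007,0.002,0.2,0,0,0],[-0.007,0.002,0.3,0,0,0],[-0.007,0.002,0.36,0,0,0],[-0.007,0.002,0.383,0,0,0]]]' |sed -n '1,3p'
python3 -m jog '[[[0,0,0,0,0,0],[0,0,0,0,0,0],[0,0,0,0,0,0]]]' |sed -n '1,3p'
python3 plan.py '[[0.4194,-0.303,0.006,120]]'
```

```text
time: 18.87
eef_pos: [0.4185, -0.3029, 0.0382]
tool_rot: [-179.8, -0.2, 120.1]
time: 19.12
eef_pos: [0.419, -0.3042, 0.0405]
tool_rot: [-179.8, -0.1, 120.1]
t 19.12 [ 0.419  -0.3042  0.0405] [-1.7982e+02 -6.0000e-02  1.2005e+02] w 0.0701 g 0.0 [ 0.5 -0.8  0.9] q7 67
[0.4194, -0.303, 0.006, 120] [0.004, 0.005, 0.172, -0.002, -0.001, 0.001]
```

The body sits level in the cup, with copper at crop (100,187) and the electrode at (313,253), both in the notches. Next is the crown.

```bash
python3 -m jog '[[[0.004,0.005,0.06,-0.002,0,0],[0.004,0.005,0.1,-0.002,0,0],[0.004,0.005,0.14,-0.002,0,0],[0.004,0.005,0.165,-0.002,0,0],[0.004,0.005,0.172,-0.002,0,0]]]' |sed -n '1,4p'
for i in 1 2; do python3 -m jog '[[[0,0,0,0,0,0],[0,0,0,0,0,0],[0,0,0,0,0,0],[0,0,0,0,0,0],[0,0,0,0,0,0]]]' 0 20; done
python3 -m jog '[[[0,0,0,0,0,0],[0,0,0,0,0,0],[0,0,0,0,0,0]]]' 0.82 |sed -n '1,4p'
for i in 1 2 3; do python3 -m jog '[[[0,0,0,0,0,0.07],[0,0,0,0,0,0.14],[0,0,0,0,0,0.21],[0,0,0,0,0,0.28],[0,0,0,0,0,0.349]]]' >/dev/null; done
python3 -m jog '[[[0,0,0,0,0,0],[0,0,0,0,0,0]]]'
python3 plan.py '[[0.4194,-0.303,0.006,30]]'
```

```text
time: 19.53
eef_pos: [0.4184, -0.3028, 0.0044]
tool_rot: [-179.9, -0.2, 120.0]
force: [0.9, 0.3, -0.8]
time: 19.95
eef_pos: [0.4188, -0.3031, 0.0054]
tool_rot: [-180.0, -0.1, 120.0]
force: [1.0, -0.0, 2.5]
gripper_width: 0.0534
grasp_force: 21.4
time: 20.37
eef_pos: [0.4188, -0.3031, 0.0053]
tool_rot: [-180.0, -0.1, 120.0]
force: [-0.9, 0.4, 6.7]
gripper_width: 0.0538
grasp_force: 21.7
time: 20.62
eef_pos: [0.4187, -0.3029, 0.0051]
tool_rot: [-179.9, -0.1, 120.0]
force: [-0.3, -0.2, -0.1]
time: 22.03
eef_pos: [0.4187, -0.3028, 0.005]
tool_rot: [-179.9, 0.1, 30.2]
force: [-0.0, -0.4, -0.5]
gripper_width: 0.0701
grasp_force: 0.0
t 22.03 [ 0.4187 -0.3028  0.005 ] [-1.7987e+02  8.0000e-02  3.0250e+01] w 0.0701 g 0.0 [-0.  -0.4 -0.5] q7 9
[0.4194, -0.303, 0.006, 30] [0.003, 0.003, -0.005, -0.002, 0.001, 0.003]
```

```bash
for i in 1 2; do python3 -m jog '[[[0,0,0,0,0,0],[0,0,0,0,0,0],[0,0,0,0,0,0],[0,0,0,0,0,0],[0,0,0,0,0,0]]]' 0 60; done
python3 plan.py
python3 -m jog '[[[0,0,-0.15,0,0,0],[0,0,-0.35,0,0,0],[0,0,-0.55,0,0,0],[0,0,-0.7,0,0,0],[0,0,-0.75,0,0,0]]]'
python3 plan.py '[[0.49,-0.16,0.165,24],[0.58,0.0,0.165,18],[0.6686,0.1692,0.10,13]]'
```

```text
time: 22.45
eef_pos: [0.4187, -0.303, 0.0057]
tool_rot: [-179.9, 0.0, 30.2]
force: [-2.3, 3.8, 15.5]
gripper_width: 0.052
grasp_force: 59.7
time: 22.87
eef_pos: [0.4187, -0.3029, 0.0057]
tool_rot: [-179.9, 0.0, 30.2]
force: [-3.0, 2.2, 15.2]
gripper_width: 0.052
grasp_force: 59.7
t 22.87 [ 0.4187 -0.3029  0.0057] [-179.86    0.     30.17] w 0.0520 g 59.7 [-3.   2.2 15.2] q7 9
time: 23.28
eef_pos: [0.4198, -0.3043, 0.1589]
tool_rot: [179.9, -0.1, 30.1]
force: [-0.0, -1.0, -0.4]
gripper_width: 0.0519
grasp_force: 64.4
t 23.28 [ 0.4198 -0.3043  0.1589] [ 1.7992e+02 -9.0000e-02  3.0130e+01] w 0.0519 g 64.4 [-0.  -1.  -0.4] q7 -1
[0.49, -0.16, 0.165, 24] [0.666, -0.448, -0.03, 0.001, -0.001, 0.071]
[0.58, 0.0, 0.165, 18] [0.736, -0.548, -0.0, 0.0, -0.0, 0.07]
[0.6686, 0.1692, 0.1, 13] [0.683, -0.668, 0.325, -0.0, -0.0, 0.058]
```

```bash
python3 -m jog '[[[0.1,-0.07,-0.03,0,0,0.01],[0.25,-0.17,-0.03,0,0,0.03],[0.4,-0.27,-0.03,0,0,0.05],[0.54,-0.36,-0.03,0,0,0.06],[0.666,-0.448,-0.03,0,0,0.071]]]' |sed -n '1,3p'
python3 -m jog '[[[0.15,-0.11,0,0,0,0.015],[0.3,-0.22,0,0,0,0.03],[0.45,-0.33,0,0,0,0.045],[0.6,-0.44,0,0,0,0.06],[0.736,-0.548,0,0,0,0.07]]]' |sed -n '1,3p'
python3 -m jog '[[[0.15,-0.15,0,0,0,0.01],[0.3,-0.29,0.05,0,0,0.02],[0.45,-0.44,0.15,0,0,0.03],[0.6,-0.58,0.2,0,0,0.05],[0.683,-0.668,0.25,0,0,0.058]]]' |sed -n '1,3p'
python3 -m jog '[[[0,0,0.05,0,0,0],[0,0,0.075,0,0,0],[0,0,0.075,0,0,0],[0,0,0.075,0,0,0]]]' |sed -n '1,4p'
python3 plan.py '[[0.6688,0.1692,0.05,13],[0.6688,0.1692,0.029,13]]'
```

```text
time: 23.7
eef_pos: [0.49, -0.157, 0.1609]
tool_rot: [-179.9, 0.1, 24.0]
time: 24.12
eef_pos: [0.5801, 0.0031, 0.1608]
tool_rot: [-179.9, 0.1, 18.0]
time: 24.53
eef_pos: [0.6688, 0.1734, 0.1096]
tool_rot: [-179.8, 0.1, 13.0]
time: 24.87
eef_pos: [0.668, 0.1686, 0.0965]
tool_rot: [-179.9, 0.1, 12.9]
force: [-0.5, -0.2, -0.3]
t 24.87 [0.668  0.1686 0.0965] [-1.7992e+02  1.2000e-01  1.2880e+01] w 0.0519 g 64.3 [-0.5 -0.2 -0.3] q7 -64
[0.6688, 0.1692, 0.05, 13] [0.005, -0.002, 0.232, -0.001, 0.001, -0.001]
[0.6688, 0.1692, 0.029, 13] [0.0, -0.0, 0.105, 0.0, 0.0, 0.0]
```

```bash
python3 -m jog '[[[0.004,-0.002,0.06,-0.001,0.001,0],[0.004,-0.002,0.12,-0.001,0.001,0],[0.004,-0.002,0.18,-0.001,0.001,0],[0.004,-0.002,0.22,-0.001,0.001,0],[0.004,-0.002,0.26,-0.001,0.001,0]]]' |sed -n '1,4p'
python3 -m jog '[[[0,0,0,0,0,0],[0,0,0,0,0,0],[0,0,0,0,0,0]]]' |sed -n '1,4p'
python3 plan.py '[[0.6688,0.1692,0.034,13]]'
```

```text
time: 25.28
eef_pos: [0.6685, 0.1706, 0.043]
tool_rot: [-180.0, 0.1, 12.9]
force: [0.2, -0.3, -0.8]
time: 25.53
eef_pos: [0.6691, 0.1707, 0.0447]
tool_rot: [-180.0, -0.0, 12.9]
force: [0.0, -0.3, -0.0]
t 25.53 [0.6691 0.1707 0.0447] [-1.7999e+02 -3.0000e-02  1.2930e+01] w 0.0520 g 64.3 [ 0.  -0.3 -0. ] q7 -62
[0.6688, 0.1692, 0.034, 13] [-0.003, 0.007, 0.053, -0.0, -0.0, -0.001]
```

```bash
python3 -m jog '[[[-0.002,0.007,0.015,0,0,0],[-0.002,0.007,0.03,0,0,0],[-0.002,0.007,0.045,0,0,0],[-0.002,0.007,0.045,0,0,0],[-0.002,0.007,0.045,0,0,0]]]' |sed -n '1,4p'
python3 -m jog '[[[0,0,0.005,0,0,0],[0,0,0.01,0,0,0],[0,0,0.01,0,0,0],[0,0,0.01,0,0,0]]]' |sed -n '1,4p'
python3 -m jog '[[[0,0,0.005,0,0,0],[0,0,0.01,0,0,0],[0,0,0.01,0,0,0],[0,0,0.01,0,0,0]]]' |sed -n '1,4p'
```

```text
time: 25.95
eef_pos: [0.6687, 0.1694, 0.0352]
tool_rot: [-180.0, 0.0, 12.9]
force: [0.9, -0.7, -1.3]
time: 26.28
eef_pos: [0.6688, 0.1694, 0.0333]
tool_rot: [-180.0, -0.0, 12.9]
force: [0.5, 1.2, -1.4]
time: 26.62
eef_pos: [0.6687, 0.1694, 0.0313]
tool_rot: [-180.0, 0.0, 12.9]
force: [-0.1, -0.3, -1.8]
```

Entering freely; 2.6 mm to go.

```bash
python3 -m jog '[[[0,0,0.004,0,0,0],[0,0,0.008,0,0,0],[0,0,0.011,0,0,0],[0,0,0.011,0,0,0]]]' |sed -n '1,4p'
python3 -m jog '[[[0,0,0,0,0,0],[0,0,0,0,0,0],[0,0,0,0,0,0],[0,0,0,0,0,0]]]' 0.76
python3 -m jog '[[[0,0,-0.1,0,0,0],[0,0,-0.3,0,0,0],[0,0,-0.5,0,0,0],[0,0,-0.65,0,0,0],[0,0,-0.7,0,0,0]]]' |sed -n '1,4p'
python3 plan.py '[[0.6,0.05,0.165,34],[0.53,-0.06,0.15,54],[0.452,-0.1693,0.12,75]]'
```

```text
time: 26.95
eef_pos: [0.6687, 0.1694, 0.029]
tool_rot: [-180.0, 0.0, 12.9]
force: [0.5, -0.6, -0.5]
time: 27.28
eef_pos: [0.6688, 0.1694, 0.0292]
tool_rot: [-180.0, -0.0, 12.9]
force: [0.1, -0.7, 0.3]
gripper_width: 0.065
grasp_force: 0.0
time: 27.7
eef_pos: [0.6704, 0.1691, 0.1742]
tool_rot: [-180.0, -0.3, 12.9]
force: [0.2, 1.3, -0.1]
t 27.70 [0.6704 0.1691 0.1742] [-179.98   -0.31   12.92] w 0.0648 g 0.0 [ 0.2  1.3 -0.1] q7 -67
[0.6, 0.05, 0.165, 34] [-0.476, 0.502, 0.043, 0.0, -0.004, -0.245]
[0.53, -0.06, 0.15, 54] [-0.598, 0.26, 0.075, 0.0, 0.0, -0.233]
[0.452, -0.1693, 0.12, 75] [-0.671, 0.006, 0.15, -0.0, 0.0, -0.244]
```

```bash
python3 -m jog '[[[-0.1,0.1,0.04,0,0,-0.05],[-0.2,0.2,0.04,0,0,-0.1],[-0.3,0.32,0.04,0,0,-0.15],[-0.4,0.42,0.04,0,0,-0.2],[-0.476,0.502,0.043,0,-0.004,-0.245]]]' 1 |sed -n '1,3p'
python3 -m jog '[[[-0.12,0.05,0.01,0,0,-0.05],[-0.24,0.1,0.02,0,0,-0.1],[-0.36,0.16,0.04,0,0,-0.15],[-0.48,0.21,0.06,0,0,-0.19],[-0.598,0.26,0.075,0,0,-0.233]]]' |sed -n '1,3p'
python3 -m jog '[[[-0.14,0,0.03,0,0,-0.05],[-0.28,0,0.06,0,0,-0.1],[-0.42,0,0.09,0,0,-0.15],[-0.56,0.006,0.12,0,0,-0.2],[-0.671,0.006,0.15,0,0,-0.244]]]' |sed -n '1,3p'
python3 -m jog '[[[0,0,0,0,0,0],[0,0,0,0,0,0],[0,0,0,0,0,0]]]' |sed -n '1,3p'
python3 - <<'E'
import m
from m import *
t=m.t=capture("top"); s=m.s=capture("scene")
a,b=dark(t,280,160,6),dark(s,401,189,6); X=m.tri(a,b); print(np.round(a,2),np.round(b,2),X.round(4))
cv2.imwrite("pics/m7.png",np.hstack([crop(s,400,190,40,40,10),crop(t,370,217,40,40,10)]))
E
python3 plan.py '[[0.452,-0.1693,0.04,75]]'
```

```text
time: 28.12
eef_pos: [0.597, 0.0482, 0.1606]
tool_rot: [-179.9, 0.3, 34.1]
time: 28.53
eef_pos: [0.5273, -0.0608, 0.1458]
tool_rot: [-179.8, 0.3, 54.2]
time: 28.95
eef_pos: [0.4489, -0.1708, 0.1166]
tool_rot: [-179.7, 0.2, 75.2]
time: 29.2
eef_pos: [0.4506, -0.1689, 0.1168]
tool_rot: [-179.7, 0.2, 74.9]
[279.65 160.04] [400.9  191.31] [0.6674 0.1699 0.0361]
t 29.30 [ 0.4509 -0.1684  0.1168] [-179.74    0.19   75.03] w 0.0856 g 0.0 [0.3 0.8 0.3] q7 22
[0.452, -0.1693, 0.04, 75] [-0.002, 0.008, 0.384, -0.003, 0.002, 0.0]
```

View pics/m7.png

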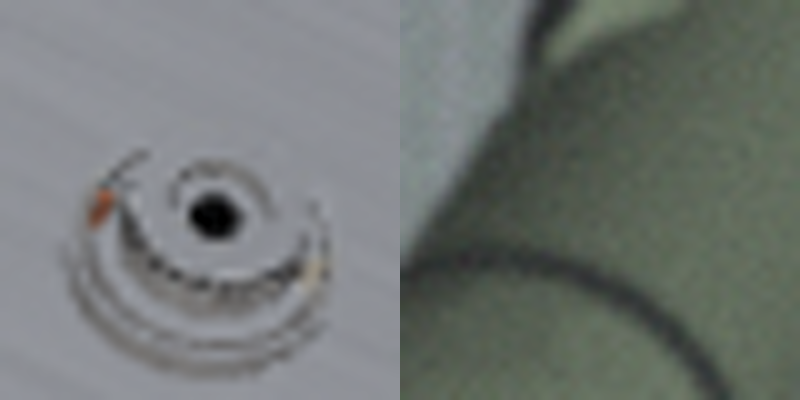

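The crown sits level and concentric on the drum, with its hole at crop (215,217). Now the cap.

```bash
python3 -m jog '[[[-0.002,0.008,0.1,-0.003,0.002,0],[-0.002,0.008,0.2,-0.003,0.002,0],[-0.002,0.008,0.3,-0.003,0.002,0],[-0.002,0.008,0.36,-0.003,0.002,0],[-0.002,0.008,0.384,-0.003,0.002,0]]]' |sed -n '1,3p'
python3 -m jog '[[[0,0,0,0,0,0],[0,0,0,0,0,0],[0,0,0,0,0,0]]]' |sed -n '1,3p'
python3 plan.py '[[0.452,-0.1693,0.003,75]]'
```

```text
time: 29.72
eef_pos: [0.451, -0.1692, 0.0385]
tool_rot: [-179.9, 0.0, 75.0]
time: 29.97
eef_pos: [0.4518, -0.1701, 0.0407]
tool_rot: [180.0, 0.0, 75.0]
t 29.97 [ 0.4518 -0.1701  0.0407] [1.7995e+02 2.0000e-02 7.5010e+01] w 0.0856 g 0.0 [ 0.6 -0.3 -0.1] q7 27
[0.452, -0.1693, 0.003, 75] [0.004, -0.0, 0.189, 0.001, 0.0, 0.0]
```

```bash
python3 -m jog '[[[0.003,0,0.06,0,0,0],[0.003,0,0.11,0,0,0],[0.003,0,0.15,0,0,0],[0.003,0,0.175,0,0,0],[0.003,0,0.186,0,0,0]]]' |sed -n '1,4p'
for i in 1 2; do python3 -m jog '[[[0,0,0,0,0,0],[0,0,0,0,0,0],[0,0,0,0,0,0],[0,0,0,0,0,0],[0,0,0,0,0,0]]]' 0 20; done
python3 -m jog '[[[0,0,0,0,0,0],[0,0,0,0,0,0],[0,0,0,0,0,0],[0,0,0,0,0,0]]]' 0.95 |sed -n '1,4p'
for i in 1 2 3; do python3 -m jog '[[[0,0,0,0,0,0.07],[0,0,0,0,0,0.14],[0,0,0,0,0,0.21],[0,0,0,0,0,0.28],[0,0,0,0,0,0.349]]]' >/dev/null; done
python3 -m jog '[[[0,0,0,0,0,0],[0,0,0,0,0,0]]]'
python3 plan.py '[[0.452,-0.1693,0.003,-15]]'
```

```text
time: 30.38
eef_pos: [0.4511, -0.1696, 0.0021]
tool_rot: [-179.9, 0.0, 75.0]
force: [-0.1, 0.7, 0.5]
time: 30.8
eef_pos: [0.4514, -0.1697, 0.0033]
tool_rot: [-180.0, 0.0, 75.0]
force: [-2.5, 0.3, 5.8]
gripper_width: 0.0642
grasp_force: 21.0
time: 31.22
eef_pos: [0.4514, -0.1697, 0.0032]
tool_rot: [-180.0, 0.0, 75.0]
force: [-3.0, -0.4, 5.8]
gripper_width: 0.064
grasp_force: 21.1
time: 31.55
eef_pos: [0.4515, -0.1696, 0.0028]
tool_rot: [-180.0, 0.0, 75.0]
force: [0.4, 0.6, -0.1]
time: 32.97
eef_pos: [0.4514, -0.1695, 0.0026]
tool_rot: [180.0, 0.0, -14.8]
force: [0.2, -0.7, -0.1]
gripper_width: 0.0811
grasp_force: 0.0
t 32.97 [ 0.4514 -0.1695  0.0026] [ 1.7995e+02  4.0000e-02 -1.4790e+01] w 0.0811 g 0.0 [ 0.2 -0.7 -0.1] q7 -33
[0.452, -0.1693, 0.003, -15] [0.003, -0.002, -0.002, 0.001, 0.0, 0.002]
```

```bash
for i in 1 2; do python3 -m jog '[[[0,0,0,0,0,0],[0,0,0,0,0,0],[0,0,0,0,0,0],[0,0,0,0,0,0],[0,0,0,0,0,0]]]' 0 60 | tail -2; done
python3 plan.py
python3 -m jog '[[[0,0,-0.15,0,0,0],[0,0,-0.35,0,0,0],[0,0,-0.55,0,0,0],[0,0,-0.7,0,0,0],[0,0,-0.75,0,0,0]]]'
python3 plan.py '[[0.53,-0.06,0.165,-5],[0.6,0.05,0.165,4],[0.6688,0.1693,0.10,13]]'
```

```text
gripper_width: 0.0625
grasp_force: 59.8
gripper_width: 0.0629
grasp_force: 59.8
t 33.80 [ 0.4515 -0.1698  0.0035] [-1.7998e+02 -3.0000e-02 -1.4900e+01] w 0.0629 g 59.8 [-4.4  2.2 22.1] q7 -33
time: 34.22
eef_pos: [0.4523, -0.1703, 0.1563]
tool_rot: [-180.0, -0.2, -14.9]
force: [1.6, 0.0, -1.7]
gripper_width: 0.062
grasp_force: 66.9
t 34.22 [ 0.4523 -0.1703  0.1563] [-180.     -0.19  -14.91] w 0.0620 g 66.9 [ 1.6  0.  -1.7] q7 -48
[0.53, -0.06, 0.165, -5] [0.234, -0.633, -0.043, 0.0, -0.002, -0.115]
[0.6, 0.05, 0.165, 4] [0.301, -0.578, -0.0, 0.0, 0.0, -0.105]
[0.6688, 0.1693, 0.1, 13] [0.385, -0.571, 0.325, 0.0, 0.0, -0.105]
```

```bash
python3 -m jog '[[[0.04,-0.1,-0.04,0,0,-0.02],[0.09,-0.24,-0.04,0,0,-0.04],[0.14,-0.38,-0.04,0,0,-0.07],[0.19,-0.52,-0.04,0,0,-0.09],[0.234,-0.633,-0.043,0,0,-0.115]]]' |sed -n '1,3p'
python3 -m jog '[[[0.06,-0.12,0,0,0,-0.02],[0.12,-0.24,0,0,0,-0.04],[0.18,-0.36,0,0,0,-0.06],[0.24,-0.47,0,0,0,-0.08],[0.301,-0.578,0,0,0,-0.105]]]' |sed -n '1,3p'
python3 -m jog '[[[0.08,-0.12,0,0,0,-0.02],[0.16,-0.24,0.05,0,0,-0.04],[0.24,-0.36,0.12,0,0,-0.06],[0.32,-0.48,0.18,0,0,-0.08],[0.385,-0.571,0.25,0,0,-0.105]]]' |sed -n '1,3p'
python3 -m jog '[[[0,0,0.05,0,0,0],[0,0,0.075,0,0,0],[0,0,0.12,0,0,0],[0,0,0.15,0,0,0],[0,0,0.15,0,0,0]]]' |sed -n '1,4p'
python3 -m jog '[[[0,0,0,0,0,0],[0,0,0,0,0,0]]]' |sed -n '1,4p'
python3 plan.py '[[0.6688,0.1693,0.055,13]]'
```

```text
time: 34.63
eef_pos: [0.5302, -0.0572, 0.1608]
tool_rot: [-180.0, 0.1, -4.9]
time: 35.05
eef_pos: [0.6, 0.0518, 0.1606]
tool_rot: [-180.0, 0.1, 4.1]
time: 35.47
eef_pos: [0.6692, 0.1721, 0.1099]
tool_rot: [-179.9, 0.0, 13.2]
time: 35.88
eef_pos: [0.668, 0.1687, 0.0801]
tool_rot: [180.0, 0.1, 12.9]
force: [-0.2, 0.2, -1.5]
time: 36.05
eef_pos: [0.6689, 0.1692, 0.0818]
tool_rot: [180.0, -0.0, 12.9]
force: [0.1, -0.7, -0.6]
t 36.05 [0.6689 0.1692 0.0818] [ 1.7999e+02 -1.0000e-02  1.2910e+01] w 0.0619 g 66.9 [ 0.1 -0.7 -0.6] q7 -62
[0.6688, 0.1693, 0.055, 13] [-0.001, -0.0, 0.134, 0.0, -0.0, -0.001]
```

Foot enters the crown (top 0.043) at TCP ≈ 0.0435.

```bash
python3 -m jog '[[[0,0,0.04,0,0,0],[0,0,0.08,0,0,0],[0,0,0.12,0,0,0],[0,0,0.15,0,0,0],[0,0,0.16,0,0,0]]]' |sed -n '1,4p'
python3 -m jog '[[[0,0,0.01,0,0,0],[0,0,0.015,0,0,0],[0,0,0.015,0,0,0],[0,0,0.015,0,0,0]]]' |sed -n '1,4p'
python3 plan.py '[[0.6688,0.1693,0.043,13]]'
```

```text
time: 36.47
eef_pos: [0.6681, 0.1695, 0.0476]
tool_rot: [180.0, 0.1, 12.9]
force: [-1.1, 0.1, -1.0]
time: 36.8
eef_pos: [0.6688, 0.1695, 0.0464]
tool_rot: [180.0, 0.0, 12.9]
force: [-0.1, -0.1, -1.1]
t 36.80 [0.6688 0.1695 0.0464] [1.7998e+02 1.0000e-02 1.2940e+01] w 0.0625 g 66.9 [-0.1 -0.1 -1.1] q7 -61
[0.6688, 0.1693, 0.043, 13] [-0.0, 0.001, 0.017, 0.0, 0.0, -0.001]
```

```bash
for i in 1 2 3; do python3 -m jog '[[[0,0,0.005,0,0,0],[0,0,0.01,0,0,0],[0,0,0.011,0,0,0],[0,0,0.011,0,0,0]]]' |sed -n '1,4p'; done
```

```text
time: 37.13
eef_pos: [0.6686, 0.1696, 0.0439]
tool_rot: [180.0, 0.0, 12.9]
force: [0.1, -0.3, -1.6]
time: 37.47
eef_pos: [0.6686, 0.1695, 0.0416]
tool_rot: [180.0, 0.0, 12.9]
force: [-0.6, -0.2, -0.9]
time: 37.8
eef_pos: [0.6686, 0.1695, 0.0394]
tool_rot: [180.0, 0.0, 12.9]
force: [0.2, 0.4, -1.4]
```

```bash
python3 -m jog '[[[0,0,0.003,0,0,0],[0,0,0.003,0,0,0],[0,0,0.003,0,0,0]]]' |sed -n '1,4p'
python3 -m jog '[[[0,0,0,0,0,0],[0,0,0,0,0,0],[0,0,0,0,0,0],[0,0,0,0,0,0]]]' 0.92
python3 -m jog '[[[0,0,-0.1,0,0,0],[0,0,-0.3,0,0,0],[0,0,-0.5,0,0,0],[0,0,-0.65,0,0,0],[0,0,-0.7,0,0,0]]]' |sed -n '1,4p'
python3 -m jog '[[[-0.15,0.15,0,0,0,0],[-0.3,0.3,0,0,0,0],[-0.45,0.45,0,0,0,0],[-0.6,0.6,0,0,0,0],[-0.7,0.7,0,0,0,0]]]' |sed -n '1,4p'
python3 -m jog '[[[0,0,0,0,0,0],[0,0,0,0,0,0],[0,0,0,0,0,0],[0,0,0,0,0,0]]]' |sed -n '1,4p'
python3 - <<'E'
from m import *
import m
t=m.t=capture("top"); s=m.s=capture("scene")
X=m.tri(dark(t,280,159,12),dark(s,401,187,12)); print(X.round(4))
cv2.imwrite("pics/m8.png",np.hstack([crop(s,400,188,40,40,10),crop(t,280,160,40,40,10)]))
E
```

```text
time: 38.05
eef_pos: [0.6687, 0.1695, 0.0391]
tool_rot: [180.0, 0.0, 12.9]
force: [0.3, 0.0, 0.9]
time: 38.38
eef_pos: [0.6687, 0.1696, 0.039]
tool_rot: [180.0, 0.0, 12.9]
force: [-0.5, -0.3, -0.7]
gripper_width: 0.0787
grasp_force: 0.0
time: 38.8
eef_pos: [0.6703, 0.1694, 0.1839]
tool_rot: [180.0, -0.3, 12.9]
force: [-0.2, 0.0, -0.0]
time: 39.22
eef_pos: [0.5615, -0.0008, 0.1791]
tool_rot: [180.0, 0.1, 12.8]
force: [0.2, -0.0, -0.2]
time: 39.55
eef_pos: [0.5641, 0.0027, 0.1788]
tool_rot: [180.0, 0.0, 13.0]
force: [0.0, 0.3, 0.0]
[0.6681 0.1694 0.0181]
```

View pics/m8.png

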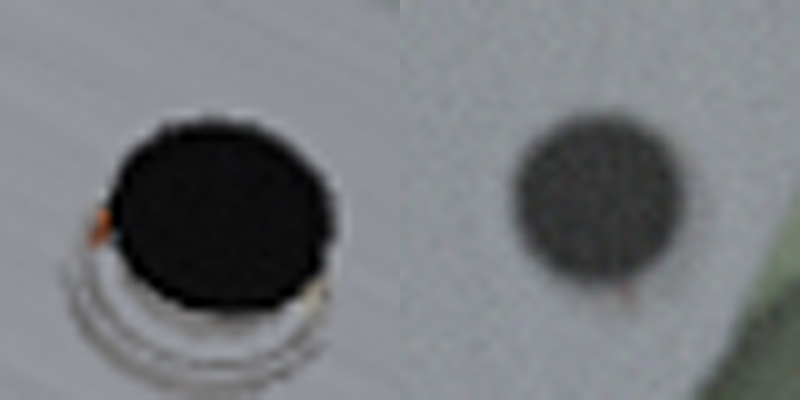

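The cap covers the burner, with its disc centred at crop (222,215) in the scene view and (600,198) in the top view. One numeric check of height, level and centring before handing in.

Run:
```python
from m import *
import m
m.t=t=capture("top"); m.s=s=capture("scene"); pts=[]
for c,(u,v) in((t,(280,159)),(s,(402,189))):
    g=cv2.cvtColor(c["frame"],cv2.COLOR_RGB2GRAY); k=np.zeros_like(g); k[v-16:v+16,u-16:u+16]=g[v-16:v+16,u-16:u+16]<95
    M=cv2.moments(k,True); pts.append((M["m10"]/M["m00"],M["m01"]/M["m00"]))
    y,x=np.nonzero(cv2.erode(k,np.ones((3,3)))); d=c["z_map"][y,x]; y,x,d=y[d>0],x[d>0],d[d>0]
    W=(np.stack([(x-c["cx"])/c["fx"]*d,(y-c["cy"])/c["fy"]*d,d],-1)-c["t"])@c["R"]
    co=np.linalg.lstsq(np.c_[W[:,:2]-W[:,:2].mean(0),np.ones(len(W))],W[:,2],rcond=None)[0]; print("area",M["m00"],"z",np.median(W[:,2]).round(4),"slope",co[:2].round(3),len(W))
print(m.tri(*pts).round(4))
```

```text
area 237.0 z 0.0501 slope [ 0.002 -0.009] 164
area 366.0 z 0.0516 slope [-0.    0.01] 279
[0.6661 0.1687 0.0467]
```

```bash
python3 -c "
from bench import robot; print(robot.close_job())"
```

```text
the job is handed in; nothing more can be done
None
```

The burner is rebuilt and handed in: body, crown and cap all measured seated and level in the cup, everything is released, and the other items were not touched; the job's verdict was not shown.

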